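# Build the counter display from cartons and tins

## Task

Set up the shop counter display: on the oblong wooden riser stack the three blue cartons, the largest at the bottom, then the middle one, then the smallest on top, each lying flat, centred on what is below it and squared up with the riser. On the round pedestal stand the wide low tin, centred, and on top of it the narrow tall tin, upright and centred. Leave the glass tea jar standing where it is.

Things in the scene. Friction and masses are not known exactly. Their poses are not given: they have to be found in the camera images.
- carton_long_center (a point): Loose blue gift carton, the largest of the three (all alike but for size): a closed rigid box 150 long x 60 wide x 42 high mm, lying flat. The point is its centre, half-way up; x along its length, y across its width, z up.
- carton_medium_center (a point): Loose blue gift carton, the middle one of the three (all alike but for size): a closed rigid box 115 long x 54 wide x 36 high mm, lying flat. The point is its centre, half-way up; x along its length, y across its width, z up.
- carton_short_center (a point): Loose blue gift carton, the smallest of the three (all alike but for size): a closed rigid box 76 long x 46 wide x 30 high mm, lying flat. The point is its centre, half-way up; x along its length, y across its width, z up.
- tin_wide_center (a point): Loose plain metal tin with a flat lid, the wide low one: round, 66 mm diameter, 42 mm high, standing. The point is its centre, half-way up; z up.
- tin_narrow_center (a point): Loose plain metal tin with a flat lid, the narrow tall one: round, 46 mm diameter, 68 mm high, standing. The point is its centre, half-way up; z up.
- riser: Oblong wooden display riser, fixed to the counter: a flat slab 190 x 90 mm, 30 mm high. Origin at the centre of its underside, on the counter (its top is 30 mm above); x along its length, z up.
- pedestal: Round wooden display pedestal, fixed to the counter: top disc 110 mm diameter, 40 mm high overall. Origin at the centre of its underside, on the counter (its flat top is 40 mm above); z up.
- tea_jar: Amber glass tea jar with a black lid, loose, 64 mm diameter, 120 mm high, standing near a far corner of the work area; to be left alone. Origin at the centre of its underside, z up.
There are look-alikes about, which are no part of the job. Leave any turquoise look-alike of the part that bears tin_wide_center alone. What is shaped like the part that bears tin_narrow_center but orange is not meant.

How it is judged (in metres and radians):
At the end, for the whole second after the job is handed in: Cartons large, middle, small lie up the riser, the narrow tin on the wide tin on the pedestal: each within 15 mm of the centre of what is below (narrow tin 12), resting on it (height +-5 mm), tilt under 0.1 rad, cartons within 0.2 rad of the riser's length, all still (under 20 mm/s) (horizontal distance between carton_long_center and riser below 0.015 m and z of carton_long_center in the frame of riser between 0.046 and 0.056 m and angle between each of carton_long_center, carton_medium_center, carton_short_center, tin_wide_center, tin_narrow_center's own z axis and vertical below 0.1 rad and horizontal distance between carton_medium_center and carton_long_center below 0.015 m and z of carton_medium_center in the frame of carton_long_center between 0.034 and 0.044 m and horizontal distance between carton_short_center and carton_medium_center below 0.015 m and z of carton_short_center in the frame of carton_medium_center between 0.028 and 0.038 m and angle between the x axis of each of carton_long_center, carton_medium_center, carton_short_center and the x axis of riser, either way round below 0.2 rad and horizontal distance between tin_wide_center and pedestal below 0.015 m and z of tin_wide_center in the frame of pedestal between 0.056 and 0.066 m and horizontal distance between tin_narrow_center and tin_wide_center below 0.012 m and z of tin_narrow_center in the frame of tin_wide_center between 0.05 and 0.06 m and linear speed of each of carton_long, carton_medium, carton_short, tin_wide, tin_narrow below 0.02 m/s); the robot touches nothing.
It fails at once if the tea jar is pushed more than 30 mm away or tipped more than 0.3 rad (distance of tea_jar from where it was at the start of the episode above 0.03 m or angle between tea_jar's own z axis and vertical above 0.3 rad).
It also fails if it takes over 144 s, if anything falls off the work surface, if the arm or the gripper's body presses on something with over 40 N, if the wrist force passes 120 N, or if a joint passes its speed limit or range.

## Robot

A 6-joint arm with a two-finger parallel gripper is mounted at the origin on the work surface. World frame = base frame: x ahead of the robot, y to its left, z up, the work surface at z = 0. Lengths are in mm, angles in rad, forces in N, time in s.
With the tool pointing down it reaches from about 350 to 975 mm from the base axis. Payload 7.1 kg.
Tool frame: the origin (TCP) lies on the mounting face of the last link; the fingertips stand 182 mm ahead of it and the grasp point (between the pads) lies 163 mm ahead of it; z points along the fingers, y is the direction in which the jaws open and shut (so a half turn about z gives the same grasp; the last joint's range is limited). The gripper opens to 88 mm and grips with 3 to 60 N. Pads are 20 mm wide; open, the fingers measure 115 mm over their backs; the gripper's body (75 mm by 178 mm) begins 61 mm behind the grasp point.
Start: joints at [1.331, 0.423, 1.63, -0, 1.089, -0.019], TCP at [136.851, 609.818, 404.675] pointing down, gripper open.
Joint ranges: [-3, 3], [-0.9, 2.11], [0.09, 2.58], [-1.31, 4.45], [0.11, 2.69], [-2.54, 2.54]. Speed limits (rad/s): [2.39, 2.39, 3.01, 3.14, 3.14, 3.14].

## Interface

Orientations are given as a rotation vector (axis times angle).
In Python, from workcell import ctrl, optics, nets gives the robot as it stands.
- The arm moves only by the tool send_rows, never from a script. Its argument "rows" is a list of rows, each an object with "offset": the shift along the tool's x, y, z in m, a list of three; "twist": the turn, a rotation vector about the tool's x, y, z in degrees, a list of three. A call has exactly 5 rows; each row shifts and turns the pose as measured when the row begins, along the tool's axes as they then stand; what a row does not reach is not made up. A row lasts 1/12 s, in which the tool goes at most 41.7 mm and 7.16 degrees, less where a joint would pass 70% of its speed; a pose out of reach is approached as far as the arm can. A call is refused whole if a number of a shift passes 0.0417 or a number of a turn 7.16, either way. A call with a gripper value outside its range is refused whole. "gripper" is the finger opening in m, from 0 to 0.0878, set as the call begins (left out, the last holds). The fingers move at their own pace and stop on an object; the grip force is fixed at half the most. Time passes only in rows, so rows that do not move let the fingers close, or fill a call up. It gives the time, the measured TCP pose, the force and the opening at its end, in the units of the state.
- ctrl.get_obs(): the state, without advancing time (a new reading comes with each control period).
- optics.get_image(name): name is "scene" or "top" or "wrist"; returns (picture, depth): 384x512x3 uint8, blue, green, red; 384x512 float32, mm along the optical axis (not along the pixel's ray), 0 where there is no reading.
- optics.camera_info(name): a dict with "K" (3x3 intrinsics, pixels), "k1" (the pictures are not rectified: a ray, as slopes to the right and down, at radius r is drawn at 1 + k1 r^2 times it, then the intrinsics apply), "pose" (4x4, takes a point from camera to world coordinates). Camera axes: x right, y down, z forward; pixel columns grow to the right and rows downward; lengths in mm; the calibration is good to about 2 mm. A picture is of the moment at which its call begins: read the wrist's pose just before it. camera_info takes no time and is no camera call; for the wrist camera it gives the pose at the moment of the call.
- ctrl.close_job(): hands the job in, once; it reports no verdict.
Trained networks look in the newest picture that a camera, given by its name, has taken for a name from the list of things; names that differ only in an ending like _2 or _b are one class to them, and where a whole thing is asked for, a point or a joint stands for the part that bears it (a point fixed in the world has none). Each returns a list of dicts, best first, with "conf" (0 to 1); they miss things now and then, are a little off and sometimes report something else, mostly with a low value. They report only what shows in the picture. A call takes as long as a camera call. They do not tell look-alikes from the thing itself.
- nets.spot_in(camera, label): "extent" ([left, top, right, bottom] in pixels, round what is visible of it).
- nets.spot_point(camera, label): "position" ([column, row] in pixels: a listed point, or the origin of a listed thing).
The state is a dict: "t": time; "qpos": joint angles; "qvel": joint speeds; "joint_torque": joint torques, N m; "ee_pos": TCP position; "orientation": TCP orientation; "ft_force": force on the tool from outside, world axes, zero at the start; "moment": the same for the moment, N m; "width": finger opening in mm.
Only numpy, scipy, OpenCV 4.12 (cv2) and the standard library are available. Lean on these libraries where they do the work, as an engineer would, in place of code of your own. Each camera call takes 0.05 s, during which the arm holds its last target. There are 200 camera calls.

## Working session

There is one attempt and no reset: what is moved stays moved. The work goes in short steps, Python scripts to look and compute and a tool call to move; the robot and the scene stay as the last step left them, time stands still between calls to the robot, and variables do not carry over. Pictures are saved under pics/ and viewed, about 12 in all and at most 16, crops included, and the job is handed in when it is done.

Besides the shell and the picture viewer there is one more tool, called after ">>>" as name([rows], argument=value, ...), one row to a line, values as JSON. send_rows: Moves the arm, as the interface text tells. Its arguments: {"type":"object","properties":{"rows":{"type":"array"},"gripper":{"type":"number"}},"required":["rows"]}

```bash
ls; mkdir -p pics
python3 - <<'E'
from workcell import ctrl,optics,nets
import cv2,numpy as np
for n in("top","scene"):
    im,d=optics.get_image(n); cv2.imwrite(f"pics/{n}0.png",im); np.save(f"{n}0.npy",d)
    ci=optics.camera_info(n); print(n,ci["K"],ci["k1"],np.round(ci["pose"],3))
for l in["carton_long_center","tin_wide_center","tin_narrow_center","riser","pedestal","tea_jar"]:
    nets_r=nets.spot_in("top",l) ; print(l,nets_r)
print(ctrl.get_obs())
E
```

```text
pics
top [[492.15003613   0.         252.11000035]
 [  0.         492.15003613 189.40572115]
 [  0.           0.           1.        ]] -0.19586266241837164 [[-1.500000e-02 -9.930000e-01  1.160000e-01  3.391640e+02]
 [-1.000000e+00  1.500000e-02 -7.000000e-03  1.170000e+00]
 [ 5.000000e-03 -1.160000e-01 -9.930000e-01  1.467291e+03]
 [ 0.000000e+00  0.000000e+00  0.000000e+00  1.000000e+00]]
scene [[459.45035461   0.         257.84383304]
 [  0.         459.45035461 186.75582712]
 [  0.           0.           1.        ]] 0.00460445486679033 [[ 4.820000e-01  5.380000e-01 -6.920000e-01  1.404853e+03]
 [ 8.760000e-01 -2.970000e-01  3.790000e-01 -4.806780e+02]
 [-1.000000e-03 -7.890000e-01 -6.150000e-01  8.387590e+02]
 [ 0.000000e+00  0.000000e+00  0.000000e+00  1.000000e+00]]
carton_long_center [{'extent': [164.4, 120.5, 188.2, 177.2], 'conf': 0.79}, {'extent': [350.2, 179.9, 389.6, 219.2], 'conf': 0.29}]
tin_wide_center [{'extent': [268.1, 149.2, 296.1, 176.2], 'conf': 0.97}, {'extent': [303.0, 129.0, 323.7, 155.2], 'conf': 0.77}]
tin_narrow_center [{'extent': [205.0, 198.9, 226.4, 223
[... 447 characters left out ...]
 [165.0, 122.5, 186.2, 174.9], 'conf': 0.17}]
{'t': 0.4, 'qpos': array([ 1.33100400e+00,  4.23221034e-01,  1.63001195e+00,  2.11829741e-05,
        1.08856366e+00, -1.89798306e-02]), 'qvel': array([ 0.00066024, -0.00057716, -0.00016947,  0.00073753,  0.00054137,
        0.00045152]), 'joint_torque': array([-6.28074395e-05, -5.44018793e+01, -2.73663068e+01,  6.42869063e-02,
        1.89043069e-02, -5.52296615e-05]), 'ee_pos': array([136.8383401 , 609.78894772, 404.55536508]), 'orientation': array([-3.46157614e-01, -3.12241844e+00,  3.13939817e-04]), 'ft_force': array([-0.61980905,  0.31591578, -0.16089218]), 'moment': array([-0.02211904,  0.02489756,  0.00671413]), 'width': 87.63230689817226}
```

Run:
```python
import cv2
a=cv2.imread("pics/top0.png")[90:290,60:420]
cv2.imwrite("pics/top0c.png",cv2.resize(a,(792,440),interpolation=cv2.INTER_CUBIC))
```

```text
(no output)
```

View pics/top0c.png

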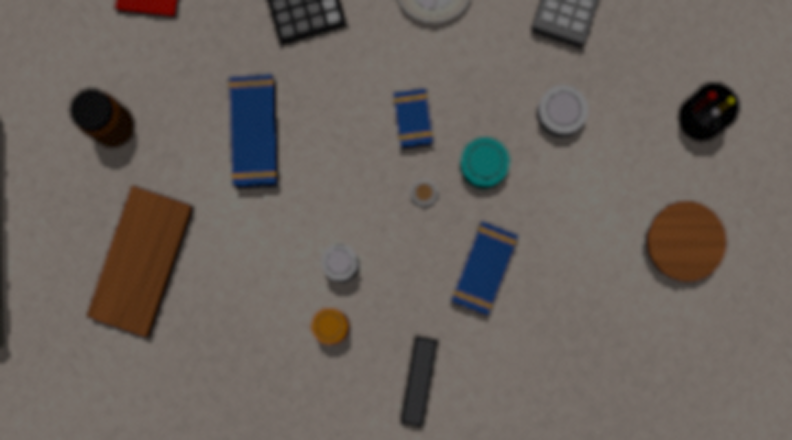

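View pics/scene0.png

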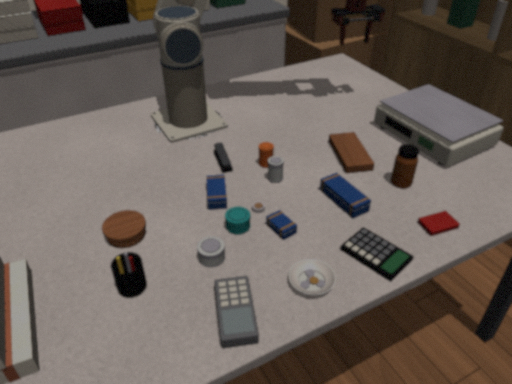

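The top view shows everything. Real wide tin is at about px (316,140) and the real narrow tin at (215,209). The turquoise one is at (280,163), the orange one at (210,238), riser (124,209), pedestal (372,199), and jar (105,142).

```bash
cat > h.py <<'E'
import numpy as np,cv2
from scipy.spatial.transform import Rotation as R
def world(d,ci):
    "world points (HxWx3, mm) from a depth image"
    h,w=d.shape; uv=np.stack(np.meshgrid(np.arange(w),np.arange(h)),-1).reshape(-1,1,2).astype(np.float64)
    n=cv2.undistortPoints(uv,np.array(ci["K"]),np.array([ci["k1"],0,0,0,0.])).reshape(h,w,2)
    p=np.dstack([n*d[...,None],d]); P=np.array(ci["pose"]); return p@P[:3,:3].T+P[:3,3]
def ray(u,v,z,ci):
    n=cv2.undistortPoints(np.array([[[u,v]]],float),np.array(ci["K"]),np.array([ci["k1"],0,0,0,0.])).ravel()
    P=np.array(ci["pose"]); r=P[:3,:3]@[n[0],n[1],1]; return P[:3,3]+r*(z-P[2,3])/r[2]
E
python3 - <<'E'
from h import *
from workcell import optics
ci=optics.camera_info("top"); d=np.load("top0.npy"); W=world(d,ci); im=cv2.imread("pics/top0.png")
print("table z",np.median(W[250:280,150:300,2]),np.std(W[250:280,150:300,2]))
for n,(c,r),h,s in[("long",(175,149),42,36),("medium",(280,212),36,30),("short",(248,144),30,18),("wide",(316,140),42,16),("narrow",(215,209),68,14),("riser",(124,209),30,42),("ped",(372,199),40,26),("jar",(103,140),120,18),("turq",(280,163),42,14),("orange",(210,238),68,12),("knob",(253,178),10,8)]:
    w=W[r-s:r+s,c-s:c+s].reshape(-1,3); m=(abs(w[:,2]-h)<9)
    p=w[m]; (cx,cy),(a,b),t=cv2.minAreaRect(p[:,:2].astype(np.float32))
    if a<b:a,b,t=b,a,t+90
    print(n,len(p),"z",np.median(p[:,2]).round(1),"mean",p.mean(0)[:2].round(1),"rect",round(cx,1),round(cy,1),round(a),round(b),"ang",round((t+90)%180-90,1))
E
```

```text
table z 0.36672558644761466 97.90441583323098
long 1021 z 41.7 mean [630.4 220.5] rect 623.3 259.9 169 140 ang 2.4
medium 728 z 35.7 mean [440.2 -89.9] rect 440.5 -89.9 115 55 ang -21.9
short 396 z 29.4 mean [646.1   2.6] rect 646.2 2.7 78 46 ang 7.1
wide 403 z 41.3 mean [ 652.8 -198.8] rect 653.5 -199.2 68 64 ang -3.3
narrow 218 z 68.0 mean [448.  101.3] rect 447.8 101.4 45 45 ang -44.2
riser 1901 z 30.1 mean [456.7 375.9] rect 484.0 362.4 261 118 ang -28.5
ped 1043 z 38.9 mean [ 470.8 -361.8] rect 471.5 -362.0 109 107 ang -17.6
jar 306 z 119.8 mean [646.3 420.9] rect 646.8 421.1 55 54 ang -5.4
turq 406 z 41.9 mean [582.6 -92.9] rect 582.8 -93.1 66 62 ang -1.0
orange 221 z 68.0 mean [365.7 115.2] rect 365.5 116.2 46 46 ang 89.4
knob 172 z 10.9 mean [545.5 -11. ] rect 546.1 -10.3 46 45 ang -0.9
```

```bash
cat >> h.py <<'E'
def plan(x,y,z,ang,o=None,show=True):
    "tool-axis shift & z-twist to put the grasp point at x,y,z with jaw direction at world angle ang (deg)"
    from workcell import ctrl
    o=o or ctrl.get_obs(); T=R.from_rotvec(o["orientation"]); M=T.as_matrix()
    g=o["ee_pos"]+163*M[:,2]; cur=np.degrees(np.arctan2(M[1,1],M[0,1]))
    dq1=np.arctan2(y,x)-np.arctan2(o["ee_pos"][1],o["ee_pos"][0]); q6=o["qpos"][5]
    print("t",round(o["t"],2),"grasp",g.round(1),"jaw",cur.round(1),"w",o["width"].round(1),"q6",q6.round(2),"F",o["ft_force"].round(1),"tilt",np.degrees(np.arccos(-M[2,2])).round(2))
    for k in(-1,0,1):
        tw=-((ang-cur+90)%180-90)+180*k   # about tool z (down)
        q=q6+np.radians(tw)+dq1
        if abs(q)<2.3:
            M2=(T*R.from_rotvec([0,0,tw],degrees=True)).as_matrix(); s=[x,y,z]-g
            print(f" twist {tw:.1f} ({tw/7:.1f} rows) -> q6 {q:.2f}; shift in tool axes after twist {(M2.T@s).round(1)}  before {(M.T@s).round(1)}")
E
python3 - <<'E'
from h import *
from workcell import optics
ci=optics.camera_info("top"); d=np.load("top0.npy"); W=world(d,ci); im=cv2.imread("pics/top0.png").astype(int)
for n,(c,r),h,sc,sr in[("long",(175,149),42,18,35),("riser",(124,209),30,34,38)]:
    m=np.zeros(d.shape,np.uint8); m[r-sr:r+sr,c-sc:c+sc]=(abs(W[r-sr:r+sr,c-sc:c+sc,2]-h)<7)
    m=cv2.morphologyEx(m,cv2.MORPH_OPEN,np.ones((3,3)))
    k,l=cv2.connectedComponents(m); p=W[l==l[r,c]]
    (cx,cy),(a,b),t=cv2.minAreaRect(p[:,:2].astype(np.float32))
    if a<b:a,b,t=b,a,t+90
    print(n,len(p),"mean",p.mean(0).round(1),"rect",round(cx,1),round(cy,1),round(a),round(b),"ang",round((t+90)%180-90,1))
plan(630,220,120,90); print(np.round(optics.camera_info("wrist")["pose"],2))
E
```

```text
long 977 mean [630.1 220.6  41.8] rect 632.7 221.4 153 62 ang 2.7
riser 1807 mean [457.  375.6  30.1] rect 457.1 377.2 190 93 ang -19.9Traceback (most recent call last):
  File "<stdin>", line 11, in <module>
  File "h.py", line 17, in plan
    print("t",round(o["t"],2),"grasp",g.round(1),"jaw",cur.round(1),"w",o["width"].round(1),"q6",q6.round(2),"F",o["ft_force"].round(1),"tilt",np.degrees(np.arccos(-M[2,2])).round(2))
                                                                        ^^^^^^^^^^^^^^^^
AttributeError: 'float' object has no attribute 'round'
```

```bash
sed -i 's/o\["width"\].round(1)/round(float(o["width"]),1)/; s/q6.round(2)/round(float(q6),2)/' h.py
python3 - <<'E'
from h import *
plan(631,221,110,92.6)
E
```

```text
t 0.4 grasp [136.8 609.8 241.6] jaw 77.3 w 87.6 q6 -0.02 F [-0.6  0.3 -0.2] tilt 0.01
 twist -15.3 (-2.2 rows) -> q6 -1.30; shift in tool axes after twist [-476.  -410.7  131.6]  before [-567.3 -271.1  131.6]
 twist 164.7 (23.5 rows) -> q6 1.84; shift in tool axes after twist [476.  410.7 131.6]  before [-567.3 -271.1  131.6]
```

>>> send_rows([
  {"offset": [0,0,0],"twist": [0,0,-5.1]},
  {"offset": [0,0,0],"twist": [0,0,-5.1]},
  {"offset": [0,0,0],"twist": [0,0,-5.1]},
  {"offset": [-0.028,-0.024,0],"twist": [0,0,0]},
  {"offset": [-0.028,-0.024,0],"twist": [0,0,0]},
], gripper=0.0878)

```text
t: 0.82
ee_pos: [192.6, 567.4, 404.5]
orientation: [0.105, -3.139, -0.004]
ft_force: [0.9, -0.0, 0.0]
width: 87.8
```

```bash
python3 -c "
from h import *
plan(631,221,110,92.6)"
```

```text
t 0.82 grasp [192.4 567.8 241.5] jaw 93.8 w 87.8 q6 -0.41 F [ 0.9 -0.   0. ] tilt 0.15
 twist 1.2 (0.2 rows) -> q6 -1.30; shift in tool axes after twist [-422.5 -366.6  130.3]  before [-414.6 -375.5  130.3]
 twist 181.2 (25.9 rows) -> q6 1.84; shift in tool axes after twist [422.5 366.6 130.3]  before [-414.6 -375.5  130.3]
```

>>> send_rows([
  {"offset": [-0.0276,-0.025,0],"twist": [0,0,1]},
  {"offset": [-0.0276,-0.025,0],"twist": [0,0,0]},
  {"offset": [-0.0276,-0.025,0],"twist": [0,0,0]},
  {"offset": [-0.0276,-0.025,0],"twist": [0,0,0]},
  {"offset": [-0.0276,-0.025,0],"twist": [0,0,0]},
])

```text
t: 1.23
ee_pos: [341.3, 445.4, 404.4]
orientation: [-0.085, 3.14, 0.006]
ft_force: [1.3, 0.8, -0.1]
width: 88.1
```

>>> send_rows([
  {"offset": [-0.0276,-0.025,0],"twist": [0,0,0]},
  {"offset": [-0.0276,-0.025,0],"twist": [0,0,0]},
  {"offset": [-0.0276,-0.025,0],"twist": [0,0,0]},
  {"offset": [-0.0276,-0.025,0],"twist": [0,0,0]},
  {"offset": [-0.0276,-0.025,0],"twist": [0,0,0]},
])

```text
t: 1.65
ee_pos: [491.9, 320.8, 405.0]
orientation: [-0.085, 3.139, 0.008]
ft_force: [-0.4, 1.1, -0.0]
width: 87.7
```

>>> send_rows([
  {"offset": [-0.0276,-0.025,0],"twist": [0,0,0]},
  {"offset": [-0.0276,-0.025,0],"twist": [0,0,0]},
  {"offset": [-0.0276,-0.025,0],"twist": [0,0,0]},
  {"offset": [-0.0276,-0.025,0],"twist": [0,0,0]},
  {"offset": [0,0,0],"twist": [0,0,0]},
])

```text
t: 2.07
ee_pos: [616.8, 216.6, 405.5]
orientation: [-0.078, 3.135, 0.008]
ft_force: [-1.4, 0.6, 0.9]
width: 88.0
```

Run:
```python
from h import *
from workcell import optics
plan(631,221,25,92.6)
ci=optics.camera_info("wrist"); im,d=optics.get_image("wrist"); cv2.imwrite("pics/w1.png",im)
W=world(d,ci); m=(abs(W[...,2]-42)<7)&(im[...,0].astype(int)>im[...,2]+25); m=cv2.morphologyEx(m.astype(np.uint8),cv2.MORPH_OPEN,np.ones((3,3)))
p=W[m>0]; print(len(p),cv2.minAreaRect(p[:,:2].astype(np.float32)),np.median(W[...,2][W[...,2]<15]))
```

```text
t 2.07 grasp [617.7 217.5 242.5] jaw 92.8 w 88.0 q6 -1.3 F [-1.4  0.6  0.9] tilt 0.45
 twist 0.2 (0.0 rows) -> q6 -1.30; shift in tool axes after twist [-12.1   1.8 217.6]  before [-12.2   1.7 217.6]
 twist 180.2 (25.7 rows) -> q6 1.84; shift in tool axes after twist [ 12.1  -1.8 217.6]  before [-12.2   1.7 217.6]
6156 ((584.6024780273438, 89.47657775878906), (380.8845520019531, 174.0697021484375), 72.91004943847656) 0.4341391388705915
```

View pics/w1.png

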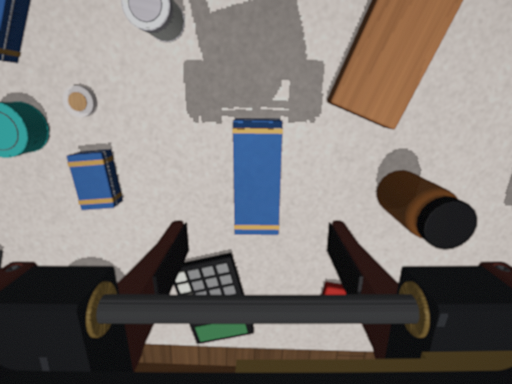

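Wrist view shows the long carton at (257,180), square with the jaws. The short one is at (95,180), the riser is upper right and the jar is at (425,205).

```bash
cat >> h.py <<'E'
def blob(cam,x,y,h,tol=6,rad=110,save=None):
    "object whose flat top at height h contains about (x,y): centre, size, angle from the camera's depth"
    from workcell import optics
    ci=optics.camera_info(cam); im,d=optics.get_image(cam)
    if save: cv2.imwrite(save,im)
    W=world(d,ci); m=(abs(W[...,2]-h)<tol)&(d>0)&(np.hypot(W[...,0]-x,W[...,1]-y)<rad)
    m=cv2.morphologyEx(m.astype(np.uint8),cv2.MORPH_OPEN,np.ones((3,3))); k,l=cv2.connectedComponents(m)
    dist=np.where(m>0,np.hypot(W[...,0]-x,W[...,1]-y),1e9); p=W[l==l.flat[dist.argmin()]]
    (cx,cy),(a,b),t=cv2.minAreaRect(p[:,:2].astype(np.float32))
    if a<b:a,b,t=b,a,t+90
    print(cam,"blob",len(p),"mean",p.mean(0).round(1),"rect",round(cx,1),round(cy,1),"size",round(a),round(b),"ang",round((t+90)%180-90,1))
E
python3 - <<'E'
from h import *
blob("wrist",631,221,42); blob("wrist",646,3,30)
E
```

```text
wrist blob 5468 mean [628.8 219.5  42.4] rect 634.0 219.7 size 150 60 ang 2.3
wrist blob 2085 mean [647.5   4.   29.9] rect 649.7 3.1 size 77 49 ang 7.5
```

>>> send_rows([
  {"offset": [-0.007,0,0.035],"twist": [0,0,0]},
  {"offset": [-0.006,0.001,0.04],"twist": [0,0,0]},
  {"offset": [0,0.001,0.04],"twist": [0,0,0]},
  {"offset": [0,0,0.015],"twist": [0,0,0]},
  {"offset": [0,0,0],"twist": [0,0,0]},
])

```text
t: 2.63
ee_pos: [622.4, 230.8, 275.1]
orientation: [-0.093, 3.132, 0.015]
ft_force: [-0.1, -0.4, -0.9]
width: 87.9
```

Run:
```python
from h import *
plan(631,221,25,92.6)
```

```text
t 2.63 grasp [623.7 232.4 112.1] jaw 93.4 w 87.9 q6 -1.3 F [-0.1 -0.4 -0.9] tilt 0.73
 twist 0.8 (0.1 rows) -> q6 -1.30; shift in tool axes after twist [ -6.1 -12.5  87. ]  before [ -5.9 -12.6  87. ]
 twist 180.8 (25.8 rows) -> q6 1.84; shift in tool axes after twist [ 6.1 12.5 87. ]  before [ -5.9 -12.6  87. ]
```

```bash
python3 - <<'E'
s=open("h.py").read()
s=s.replace('''            print(f" twist''','''            a=np.radians(ang if abs((ang-cur+180)%360-180)<90 else ang+180)+np.pi*k
            yv=np.array([np.cos(a),np.sin(a),0]); zv=np.array([0,0,-1.]); D=M.T@np.column_stack([np.cross(yv,zv),yv,zv])
            rv=R.from_matrix(D).as_rotvec(degrees=True).round(1)
            print(f" full {rv if abs(tw)<90 else ''} twist''')
open("h.py","w").write(s)
E
python3 - <<'E'
from h import *
plan(631,220,25,92.6)
E
```

```text
t 2.63 grasp [623.7 232.4 112.1] jaw 93.4 w 87.9 q6 -1.3 F [-0.1 -0.4 -0.9] tilt 0.73
 full [0.5 0.5 0.8] twist 0.8 (0.1 rows) -> q6 -1.31; shift in tool axes after twist [ -6.  -13.5  87. ]  before [ -5.8 -13.6  87. ]
 full  twist 180.8 (25.8 rows) -> q6 1.84; shift in tool axes after twist [ 6.  13.5 87. ]  before [ -5.8 -13.6  87. ]
```

```bash
sed -i 's/s=\[x,y,z\]-g$/s=[x,y,z+163]-o["ee_pos"]/' h.py
python3 - <<'E'
from h import *
plan(631,220,25,92.6)
E
```

```text
t 2.63 grasp [623.7 232.4 112.1] jaw 93.4 w 87.9 q6 -1.3 F [-0.1 -0.4 -0.9] tilt 0.73
 full [0.5 0.5 0.8] twist 0.8 (0.1 rows) -> q6 -1.31; shift in tool axes after twist [ -7.4 -12.   87. ]  before [ -7.2 -12.1  87. ]
 full  twist 180.8 (25.8 rows) -> q6 1.84; shift in tool axes after twist [ 7.4 12.  87. ]  before [ -7.2 -12.1  87. ]
```

>>> send_rows([
  {"offset": [-0.007,-0.011,0.02],"twist": [0.5,0.5,0.8]},
  {"offset": [0,0,0.02],"twist": [0,0,0]},
  {"offset": [0,0,0.01],"twist": [0,0,0]},
  {"offset": [0,0,0],"twist": [0,0,0]},
  {"offset": [0,0,0],"twist": [0,0,0]},
])

```text
t: 3.05
ee_pos: [627.0, 226.5, 227.3]
orientation: [0.084, -3.14, -0.002]
ft_force: [0.2, 0.1, -1.0]
width: 88.1
```

Run:
```python
from h import *
plan(631,220,25,92.6)
```

```text
t 3.05 grasp [627.  226.7  64.3] jaw 93.1 w 88.1 q6 -1.3 F [ 0.2  0.1 -1. ] tilt 0.07
 full [ 0.1 -0.   0.5] twist 0.5 (0.1 rows) -> q6 -1.30; shift in tool axes after twist [-3.7 -6.7 39.3]  before [-3.7 -6.7 39.3]
 full  twist 180.5 (25.8 rows) -> q6 1.84; shift in tool axes after twist [ 3.7  6.7 39.3]  before [-3.7 -6.7 39.3]
```

>>> send_rows([
  {"offset": [-0.004,-0.007,0],"twist": [0,0,0.5]},
  {"offset": [0,0,0.015],"twist": [0,0,0]},
  {"offset": [0,0,0.015],"twist": [0,0,0]},
  {"offset": [0,0,0.009],"twist": [0,0,0]},
  {"offset": [0,0,0],"twist": [0,0,0]},
])

```text
t: 3.47
ee_pos: [633.2, 220.7, 190.7]
orientation: [-0.07, 3.133, 0.006]
ft_force: [-1.6, -0.9, 0.1]
width: 88.1
```

Run:
```python
from h import *
plan(631,220,25,92.6)
```

```text
t 3.47 grasp [634.5 221.4  27.7] jaw 92.6 w 88.1 q6 -1.3 F [-1.6 -0.9  0.1] tilt 0.51
 full [ 0.2  0.5 -0. ] twist -0.0 (-0.0 rows) -> q6 -1.30; shift in tool axes after twist [ 2.2 -0.6  2.7]  before [ 2.2 -0.6  2.7]
 full  twist 180.0 (25.7 rows) -> q6 1.84; shift in tool axes after twist [-2.2  0.6  2.7]  before [ 2.2 -0.6  2.7]
```

>>> send_rows([
  {"offset": [0.002,0,0.002],"twist": [0,0.4,0]},
  {"offset": [0,0,0],"twist": [0,0,0]},
  {"offset": [0,0,0],"twist": [0,0,0]},
  {"offset": [0,0,0],"twist": [0,0,0]},
  {"offset": [0,0,0],"twist": [0,0,0]},
], gripper=0.04)

```text
t: 3.88
ee_pos: [630.6, 220.2, 186.9]
orientation: [0.07, -3.138, -0.004]
ft_force: [0.2, -0.4, -2.2]
width: 60.0
```

>>> send_rows([
  {"offset": [0,0,0],"twist": [0,0,0]},
  {"offset": [0,0,0],"twist": [0,0,0]},
  {"offset": [0,0,0],"twist": [0,0,0]},
  {"offset": [0,0,0],"twist": [0,0,0]},
  {"offset": [0,0,-0.01],"twist": [0,0,0]},
])

```text
t: 4.3
ee_pos: [629.5, 219.9, 195.3]
orientation: [0.07, -3.135, -0.003]
ft_force: [0.0, 0.1, -3.9]
width: 59.6
```

Run:
```python
from h import *
plan(457,376,130,70)
```

```text
t 4.3 grasp [628.6 220.2  32.4] jaw 92.6 w 59.6 q6 -1.3 F [ 0.   0.1 -3.9] tilt 0.35
 full [ 0.  -0.4 22.6] twist 22.6 (3.2 rows) -> q6 -0.56; shift in tool axes after twist [216.1  87.6 -96.4]  before [165.9 163.9 -96.4]
```

>>> send_rows([
  {"offset": [0,0,-0.03],"twist": [0,0,0]},
  {"offset": [0,0,-0.035],"twist": [0,0,5]},
  {"offset": [0,0,-0.035],"twist": [0,0,6]},
  {"offset": [0,0,0],"twist": [0,0,6]},
  {"offset": [0,0,0],"twist": [0,0,5.6]},
])

```text
t: 4.72
ee_pos: [629.4, 219.7, 302.2]
orientation: [-0.566, -3.081, 0.001]
ft_force: [-0.4, 0.6, -3.5]
width: 59.9
```

>>> send_rows([
  {"offset": [0.02,0.008,0],"twist": [0,0,0]},
  {"offset": [0.036,0.0145,0],"twist": [0,0,0]},
  {"offset": [0.036,0.0145,0],"twist": [0,0,0]},
  {"offset": [0.036,0.0145,0],"twist": [0,0,0]},
  {"offset": [0.036,0.0145,0],"twist": [0,0,0]},
])

```text
t: 5.13
ee_pos: [502.4, 339.1, 310.1]
orientation: [0.595, 3.082, 0.008]
ft_force: [0.1, 0.7, -3.0]
width: 60.1
```

Run:
```python
from h import *
plan(457,376,80,70)
```

```text
t 5.13 grasp [503.  339.8 147.1] jaw 68.1 w 60.1 q6 -0.62 F [ 0.1  0.7 -3. ] tilt 0.33
 full [ 0.3  0.1 -1.9] twist -1.9 (-0.3 rows) -> q6 -0.55; shift in tool axes after twist [55.4 18.8 67.2]  before [56.  17.  67.2]
```

>>> send_rows([
  {"offset": [0.03,0.01,0.01],"twist": [0.3,0,-1.9]},
  {"offset": [0.02,0.006,0.02],"twist": [0,0,0]},
  {"offset": [0.004,0.002,0.02],"twist": [0,0,0]},
  {"offset": [0,0,0.01],"twist": [0,0,0]},
  {"offset": [0,0,0],"twist": [0,0,0]},
])

```text
t: 5.55
ee_pos: [450.4, 382.4, 254.0]
orientation: [0.529, 3.093, 0.008]
ft_force: [0.2, -1.4, -2.9]
width: 60.1
```

Run:
```python
from h import *
plan(457,376,55,70)
blob("wrist",457,376,30,rad=120,save="pics/w2.png")
```

```text
t 5.55 grasp [451.2 383.1  91. ] jaw 70.6 w 60.1 q6 -0.55 F [ 0.2 -1.4 -2.9] tilt 0.37
 full [0.3 0.2 0.6] twist 0.6 (0.1 rows) -> q6 -0.55; shift in tool axes after twist [-8.3 -4.  36. ]  before [-8.2 -4.1 36. ]
wrist blob 3165 mean [377.3 404.   30.2] rect 377.8 404.1 size 91 21 ang 73.8
```

>>> send_rows([
  {"offset": [-0.008,-0.004,0],"twist": [0.3,0.2,0.6]},
  {"offset": [0,0,0.015],"twist": [0,0,0]},
  {"offset": [0,0,0.01],"twist": [0,0,0]},
  {"offset": [0,0,0.005],"twist": [0,0,0]},
  {"offset": [0,0,0],"twist": [0,0,0]},
])

```text
t: 6.02
ee_pos: [463.4, 373.1, 228.4]
orientation: [0.557, 3.087, 0.008]
ft_force: [-0.6, -0.9, -3.9]
width: 60.1
```

Run:
```python
from h import *
plan(457,376,54.5,70)
```

```text
t 6.02 grasp [464.3 373.8  65.4] jaw 69.5 w 60.1 q6 -0.56 F [-0.6 -0.9 -3.9] tilt 0.41
 full [ 0.3  0.2 -0.5] twist -0.5 (-0.1 rows) -> q6 -0.55; shift in tool axes after twist [ 7.   0.4 10.9]  before [ 7.   0.4 10.9]
```

>>> send_rows([
  {"offset": [0.004,0,0.003],"twist": [0.3,0.2,-0.5]},
  {"offset": [0,0,0.003],"twist": [0,0,0]},
  {"offset": [0,0,0.003],"twist": [0,0,0]},
  {"offset": [0,0,0],"twist": [0,0,0]},
  {"offset": [0,0,0],"twist": [0,0,0]},
])

```text
t: 6.43
ee_pos: [460.9, 374.1, 220.2]
orientation: [0.546, 3.092, 0.002]
ft_force: [-0.4, 0.7, -2.6]
width: 59.6
```

Run:
```python
from h import *
plan(457,376,54.5,70)
```

```text
t 6.43 grasp [461.2 374.3  57.2] jaw 70.0 w 59.6 q6 -0.56 F [-0.4  0.7 -2.6] tilt 0.12
 full [ 0.1  0.1 -0. ] twist -0.0 (-0.0 rows) -> q6 -0.55; shift in tool axes after twist [4.3 0.4 2.7]  before [4.3 0.4 2.7]
```

>>> send_rows([
  {"offset": [0.0035,0,0.001],"twist": [0,0,0]},
  {"offset": [0,0,0.002],"twist": [0,0,0]},
  {"offset": [0,0,0.0005],"twist": [0,0,0]},
  {"offset": [0,0,0],"twist": [0,0,0]},
  {"offset": [0,0,0],"twist": [0,0,0]},
])

```text
t: 6.85
ee_pos: [457.3, 375.9, 217.2]
orientation: [0.544, 3.092, 0.004]
ft_force: [0.4, -0.4, -2.8]
width: 60.3
```

Run:
```python
from h import *
plan(457,376,54.5,70)
```

```text
t 6.85 grasp [457.8 376.2  54.2] jaw 70.0 w 60.3 q6 -0.55 F [ 0.4 -0.4 -2.8] tilt 0.2
 full [0.2 0.1 0. ] twist 0.0 (0.0 rows) -> q6 -0.55; shift in tool axes after twist [ 0.3 -0.  -0.3]  before [ 0.3 -0.  -0.3]
```

>>> send_rows([
  {"offset": [0,0,0],"twist": [0,0,0]},
  {"offset": [0,0,0],"twist": [0,0,0]},
  {"offset": [0,0,0],"twist": [0,0,0]},
  {"offset": [0,0,-0.01],"twist": [0,0,0]},
  {"offset": [0,0,-0.03],"twist": [0,0,0]},
], gripper=0.0878)

```text
t: 7.27
ee_pos: [456.1, 375.2, 254.9]
orientation: [-0.544, -3.092, 0.004]
ft_force: [-0.8, -0.4, 0.4]
width: 87.0
```

>>> send_rows([
  {"offset": [0,0,-0.03],"twist": [0,0,0]},
  {"offset": [0,0,-0.03],"twist": [0,0,0]},
  {"offset": [-0.006,-0.02,0],"twist": [0,0,0]},
  {"offset": [-0.011,-0.034,0],"twist": [0,0,0]},
  {"offset": [-0.011,-0.034,0],"twist": [0,0,0]},
])

```text
t: 7.68
ee_pos: [454.8, 287.3, 327.8]
orientation: [0.533, 3.086, 0.017]
ft_force: [1.0, -0.7, 0.5]
width: 88.2
```

>>> send_rows([
  {"offset": [-0.011,-0.034,0],"twist": [0,0,0]},
  {"offset": [-0.011,-0.034,0],"twist": [0,0,0]},
  {"offset": [-0.011,-0.034,0],"twist": [0,0,0]},
  {"offset": [-0.011,-0.034,0],"twist": [0,0,0]},
  {"offset": [-0.011,-0.034,0],"twist": [0,0,0]},
])

```text
t: 8.1
ee_pos: [448.7, 102.3, 331.9]
orientation: [0.525, 3.078, 0.025]
ft_force: [1.1, -0.1, 0.4]
width: 87.5
```

>>> send_rows([
  {"offset": [-0.011,-0.034,0],"twist": [0,0,0]},
  {"offset": [-0.011,-0.034,0],"twist": [0,0,0]},
  {"offset": [-0.01,-0.032,0],"twist": [0,0,0]},
  {"offset": [-0.005,-0.015,0],"twist": [0,0,0]},
  {"offset": [0,0,0],"twist": [0,0,0]},
])

```text
t: 8.52
ee_pos: [444.1, -28.8, 335.3]
orientation: [0.531, 3.069, 0.025]
ft_force: [0.1, 0.2, -0.3]
width: 87.9
```

Run:
```python
from h import *
plan(440.5,-90,60,68)
blob("wrist",440,-90,36); blob("top",457,376,72,save="pics/t2.png")
```

```text
t 8.52 grasp [448.8 -27.  172.3] jaw 70.4 w 87.9 q6 -1.34 F [ 0.1  0.2 -0.3] tilt 1.79
 full [1.2 1.3 2.4] twist 2.4 (0.3 rows) -> q6 -1.43; shift in tool axes after twist [-17.1 -60.4 111.4]  before [-14.6 -61.1 111.4]
 full  twist 182.4 (26.1 rows) -> q6 1.71; shift in tool axes after twist [ 17.1  60.4 111.4]  before [-14.6 -61.1 111.4]
wrist blob 5125 mean [436.7 -85.5  36.2] rect 443.3 -90.2 size 115 55 ang -22.1
top blob 973 mean [458.3 375.5  72.1] rect 458.9 377.3 size 150 63 ang -19.5
```

>>> send_rows([
  {"offset": [-0.008,-0.03,0],"twist": [1.2,1.3,2.4]},
  {"offset": [-0.006,-0.024,0.01],"twist": [0,0,0]},
  {"offset": [0,0,0.035],"twist": [0,0,0]},
  {"offset": [0,0,0.03],"twist": [0,0,0]},
  {"offset": [0,0,0],"twist": [0,0,0]},
])

```text
t: 9.03
ee_pos: [441.7, -79.1, 261.6]
orientation: [0.589, 3.076, 0.001]
ft_force: [-0.7, 0.9, 0.1]
width: 87.5
```

Run:
```python
from h import *
plan(441,-90,25,68)
```

```text
t 9.03 grasp [443.3 -79.3  98.6] jaw 68.3 w 87.5 q6 -1.4 F [-0.7  0.9  0.1] tilt 0.57
 full [0.2 0.5 0.3] twist 0.3 (0.0 rows) -> q6 -1.42; shift in tool axes after twist [ -2.7 -10.5  73.6]  before [ -2.7 -10.6  73.6]
 full  twist 180.3 (25.8 rows) -> q6 1.73; shift in tool axes after twist [ 2.7 10.5 73.6]  before [ -2.7 -10.6  73.6]
```

>>> send_rows([
  {"offset": [-0.002,-0.009,0.01],"twist": [0.2,0.5,0.3]},
  {"offset": [0,0,0.02],"twist": [0,0,0]},
  {"offset": [0,0,0.015],"twist": [0,0,0]},
  {"offset": [0,0,0],"twist": [0,0,0]},
  {"offset": [0,0,0],"twist": [0,0,0]},
])

```text
t: 9.45
ee_pos: [443.1, -83.1, 218.9]
orientation: [-0.587, -3.086, 0.001]
ft_force: [-0.5, 0.6, 0.5]
width: 87.8
```

Run:
```python
from h import *
plan(441,-90,25,68)
```

```text
t 9.45 grasp [443.1 -83.2  55.9] jaw 68.4 w 87.8 q6 -1.41 F [-0.5  0.6  0.5] tilt 0.02
 full [-0.   0.   0.4] twist 0.4 (0.1 rows) -> q6 -1.41; shift in tool axes after twist [-0.6 -7.1 30.9]  before [-0.6 -7.1 30.9]
 full  twist 180.4 (25.8 rows) -> q6 1.73; shift in tool axes after twist [ 0.6  7.1 30.9]  before [-0.6 -7.1 30.9]
```

>>> send_rows([
  {"offset": [-0.001,-0.006,0],"twist": [0,0,0.4]},
  {"offset": [0,0,0.013],"twist": [0,0,0]},
  {"offset": [0,0,0.012],"twist": [0,0,0]},
  {"offset": [0,0,0.005],"twist": [0,0,0]},
  {"offset": [0,0,0],"twist": [0,0,0]},
])

```text
t: 9.87
ee_pos: [445.0, -88.4, 194.9]
orientation: [0.592, 3.075, -0.001]
ft_force: [-0.3, 0.2, -0.1]
width: 87.7
```

Run:
```python
from h import *
plan(441,-90,25,68)
```

```text
t 9.87 grasp [446.5 -88.8  31.9] jaw 68.2 w 87.7 q6 -1.41 F [-0.3  0.2 -0.1] tilt 0.56
 full [0.1 0.6 0.2] twist 0.2 (0.0 rows) -> q6 -1.41; shift in tool axes after twist [ 3.1 -3.   6.8]  before [ 3.2 -2.9  6.8]
 full  twist 180.2 (25.7 rows) -> q6 1.73; shift in tool axes after twist [-3.1  3.   6.8]  before [ 3.2 -2.9  6.8]
```

>>> send_rows([
  {"offset": [0.003,-0.001,0.004],"twist": [0,0.5,0]},
  {"offset": [0,0,0.002],"twist": [0,0,0]},
  {"offset": [0,0,0],"twist": [0,0,0]},
  {"offset": [0,0,0],"twist": [0,0,0]},
  {"offset": [0,0,0],"twist": [0,0,0]},
])

```text
t: 10.28
ee_pos: [442.4, -88.5, 191.2]
orientation: [0.593, 3.081, 0.002]
ft_force: [0.0, 0.0, 1.0]
width: 87.9
```

>>> send_rows([
  {"offset": [0,0,0],"twist": [0,0,0]},
  {"offset": [0,0,0],"twist": [0,0,0]},
  {"offset": [0,0,0],"twist": [0,0,0]},
  {"offset": [0,0,0],"twist": [0,0,0]},
  {"offset": [0,0,0],"twist": [0,0,0]},
], gripper=0.035)

```text
t: 10.7
ee_pos: [442.6, -88.6, 191.7]
orientation: [0.593, 3.08, 0.002]
ft_force: [-0.1, -2.1, -0.3]
width: 57.7
```

>>> send_rows([
  {"offset": [0,0,0],"twist": [0,0,0]},
  {"offset": [0,0,0],"twist": [0,0,0]},
  {"offset": [0,0,0],"twist": [0,0,0]},
  {"offset": [0,0,0],"twist": [0,0,0]},
  {"offset": [0,0,0],"twist": [0,0,0]},
])

```text
t: 11.12
ee_pos: [442.6, -88.6, 191.7]
orientation: [0.593, 3.081, 0.002]
ft_force: [0.2, 0.1, 0.3]
width: 53.8
```

Run:
```python
from h import *
plan(458.5,376,130,70)
```

```text
t 11.12 grasp [443.4 -88.6  28.7] jaw 68.2 w 53.8 q6 -1.42 F [0.2 0.1 0.3] tilt 0.26
 full [ 0.1  0.2 -1.8] twist -1.8 (-0.3 rows) -> q6 -0.56; shift in tool axes after twist [ 143.5  442.2 -101.1]  before [ 157.3  437.5 -101.1]
```

>>> send_rows([
  {"offset": [0,0,-0.02],"twist": [0,0,0]},
  {"offset": [0,0,-0.035],"twist": [0,0,-1.8]},
  {"offset": [0,0,-0.035],"twist": [0,0,0]},
  {"offset": [0,0,-0.02],"twist": [0,0,0]},
  {"offset": [0,0,0],"twist": [0,0,0]},
])

```text
t: 11.53
ee_pos: [441.0, -88.3, 303.3]
orientation: [-0.542, -3.09, -0.002]
ft_force: [0.3, 0.1, -2.4]
width: 53.8
```

>>> send_rows([
  {"offset": [0.006,0.02,0],"twist": [0,0,0]},
  {"offset": [0.011,0.034,0],"twist": [0,0,0]},
  {"offset": [0.011,0.034,0],"twist": [0,0,0]},
  {"offset": [0.011,0.034,0],"twist": [0,0,0]},
  {"offset": [0.011,0.034,0],"twist": [0,0,0]},
])

```text
t: 11.95
ee_pos: [447.4, 75.7, 302.2]
orientation: [-0.56, -3.091, -0.0]
ft_force: [0.6, -1.1, -1.6]
width: 54.1
```

>>> send_rows([
  {"offset": [0.011,0.034,0],"twist": [0,0,0]},
  {"offset": [0.011,0.034,0],"twist": [0,0,0]},
  {"offset": [0.011,0.034,0],"twist": [0,0,0]},
  {"offset": [0.011,0.034,0],"twist": [0,0,0]},
  {"offset": [0.011,0.034,0],"twist": [0,0,0]},
])

```text
t: 12.37
ee_pos: [452.1, 262.5, 295.9]
orientation: [-0.56, -3.085, 0.006]
ft_force: [-0.1, -1.0, -1.2]
width: 53.7
```

Run:
```python
from h import *
plan(458.5,376,130,70)
```

```text
t 12.37 grasp [451.  262.1 132.9] jaw 69.4 w 53.7 q6 -0.71 F [-0.1 -1.  -1.2] tilt 0.43
 full [-0.3 -0.3 -0.6] twist -0.6 (-0.1 rows) -> q6 -0.56; shift in tool axes after twist [ 32.8 108.8   2.6]  before [ 33.9 108.5   2.6]
```

>>> send_rows([
  {"offset": [0.011,0.034,0],"twist": [-0.3,-0.3,-0.6]},
  {"offset": [0.011,0.033,0],"twist": [0,0,0]},
  {"offset": [0.007,0.022,0],"twist": [0,0,0]},
  {"offset": [0.003,0.01,0],"twist": [0,0,0]},
  {"offset": [0,0,0],"twist": [0,0,0]},
])

```text
t: 12.78
ee_pos: [453.2, 377.4, 288.3]
orientation: [-0.533, -3.092, 0.004]
ft_force: [0.0, -0.6, -1.9]
width: 53.9
```

Run:
```python
from h import *
plan(458.5,376,101.5,70)
```

```text
t 12.78 grasp [452.5 377.2 125.3] jaw 70.4 w 53.9 q6 -0.56 F [ 0.  -0.6 -1.9] tilt 0.27
 full [-0.2 -0.2  0.4] twist 0.4 (0.1 rows) -> q6 -0.56; shift in tool axes after twist [-5.5  0.5 23.8]  before [-5.5  0.5 23.8]
```

>>> send_rows([
  {"offset": [-0.0045,0,0.004],"twist": [-0.2,-0.2,0.4]},
  {"offset": [0,0,0.006],"twist": [0,0,0]},
  {"offset": [0,0,0.005],"twist": [0,0,0]},
  {"offset": [0,0,0.002],"twist": [0,0,0]},
  {"offset": [0,0,0],"twist": [0,0,0]},
])

```text
t: 13.2
ee_pos: [457.2, 369.9, 266.5]
orientation: [-0.55, -3.089, 0.008]
ft_force: [0.2, -0.4, -0.6]
width: 53.9
```

Run:
```python
from h import *
plan(458.5,376,101.5,70)
```

```text
t 13.2 grasp [456.4 369.2 103.5] jaw 69.8 w 53.9 q6 -0.56 F [ 0.2 -0.4 -0.6] tilt 0.39
 full [-0.3 -0.2 -0.2] twist -0.2 (-0.0 rows) -> q6 -0.55; shift in tool axes after twist [0.8 6.2 2. ]  before [0.9 6.2 2. ]
```

>>> send_rows([
  {"offset": [0.0005,0.006,0],"twist": [-0.3,-0.2,-0.2]},
  {"offset": [0,0,0],"twist": [0,0,0]},
  {"offset": [0,0,0.001],"twist": [0,0,0]},
  {"offset": [0,0,0],"twist": [0,0,0]},
  {"offset": [0,0,0],"twist": [0,0,0]},
])

```text
t: 13.62
ee_pos: [459.7, 374.3, 265.7]
orientation: [0.549, 3.092, -0.001]
ft_force: [0.8, 0.9, -2.0]
width: 53.7
```

Run:
```python
from h import *
plan(458.5,376,101.5,70)
```

```text
t 13.62 grasp [459.8 374.2 102.7] jaw 69.9 w 53.7 q6 -0.55 F [ 0.8  0.9 -2. ] tilt 0.05
 full [-0.   0.  -0.1] twist -0.1 (-0.0 rows) -> q6 -0.55; shift in tool axes after twist [1.7 1.2 1.2]  before [1.7 1.2 1.2]
```

>>> send_rows([
  {"offset": [0.0015,0.001,0.0012],"twist": [0,0,0]},
  {"offset": [0,0,0],"twist": [0,0,0]},
  {"offset": [0,0,0],"twist": [0,0,0]},
  {"offset": [0,0,0],"twist": [0,0,0]},
  {"offset": [0,0,0],"twist": [0,0,0]},
])

```text
t: 14.03
ee_pos: [458.4, 376.3, 265.0]
orientation: [0.548, 3.092, 0.001]
ft_force: [-1.0, 1.5, -1.0]
width: 53.8
```

>>> send_rows([
  {"offset": [0,0,0],"twist": [0,0,0]},
  {"offset": [0,0,0],"twist": [0,0,0]},
  {"offset": [0,0,0],"twist": [0,0,0]},
  {"offset": [0,0,0],"twist": [0,0,0]},
  {"offset": [0,0,-0.01],"twist": [0,0,0]},
], gripper=0.0878)

```text
t: 14.45
ee_pos: [458.2, 376.2, 274.5]
orientation: [0.548, 3.093, -0.001]
ft_force: [0.4, -0.9, 0.6]
width: 83.8
```

>>> send_rows([
  {"offset": [0,0,-0.03],"twist": [0,0,0]},
  {"offset": [0,0,-0.03],"twist": [0,0,-6.8]},
  {"offset": [0,0,-0.01],"twist": [0,0,-6.8]},
  {"offset": [0,0,0],"twist": [0,0,-6.8]},
  {"offset": [0,0,0],"twist": [0,0,-6.8]},
])

```text
t: 14.87
ee_pos: [458.5, 376.5, 352.5]
orientation: [-0.22, 3.131, 0.001]
ft_force: [0.3, 0.2, -0.2]
width: 87.9
```

>>> send_rows([
  {"offset": [-0.006,-0.018,0],"twist": [0,0,0]},
  {"offset": [-0.0115,-0.0325,0],"twist": [0,0,0]},
  {"offset": [-0.0115,-0.0325,0],"twist": [0,0,0]},
  {"offset": [-0.0115,-0.0325,0],"twist": [0,0,0]},
  {"offset": [-0.0115,-0.0325,0],"twist": [0,0,0]},
])

```text
t: 15.28
ee_pos: [532.1, 239.1, 359.0]
orientation: [-0.248, 3.122, 0.01]
ft_force: [-0.5, -0.3, -0.0]
width: 87.4
```

>>> send_rows([
  {"offset": [-0.0115,-0.0325,0],"twist": [0,0,0]},
  {"offset": [-0.0115,-0.0325,0],"twist": [0,0,0]},
  {"offset": [-0.0115,-0.0325,0],"twist": [0,0,0]},
  {"offset": [-0.0115,-0.0325,0],"twist": [0,0,0]},
  {"offset": [-0.008,-0.02,0],"twist": [0,0,0]},
])

```text
t: 15.7
ee_pos: [612.5, 90.4, 364.1]
orientation: [-0.247, 3.117, 0.01]
ft_force: [-0.8, 0.7, -0.3]
width: 88.1
```

Run:
```python
from h import *
plan(648,3.5,90,97.3)
blob("wrist",648,3.5,30,rad=70); blob("top",458,376,108,rad=90)
```

```text
t 15.7 grasp [614.8  91.6 201.1] jaw 99.1 w 88.1 q6 -1.61 F [-0.8  0.7 -0.3] tilt 0.93
 full [0.3 0.9 1.7] twist 1.8 (0.3 rows) -> q6 -1.72; shift in tool axes after twist [-22.5 -91.3 111. ]  before [-19.7 -92.  111. ]
 full  twist 181.8 (26.0 rows) -> q6 1.42; shift in tool axes after twist [ 22.5  91.3 111. ]  before [-19.7 -92.  111. ]
wrist blob 2530 mean [647.4   2.7  30.2] rect 649.4 2.5 size 77 47 ang 7.6
top blob 701 mean [456.2 376.3 108.1] rect 456.4 377.0 size 114 57 ang -20.0
```

>>> send_rows([
  {"offset": [-0.008,-0.036,0],"twist": [0.3,0.9,1.7]},
  {"offset": [-0.008,-0.03,0],"twist": [0,0,0]},
  {"offset": [-0.004,-0.014,0.02],"twist": [0,0,0]},
  {"offset": [0,-0.003,0.035],"twist": [0,0,0]},
  {"offset": [0,0,0.02],"twist": [0,0,0]},
])

```text
t: 16.22
ee_pos: [646.9, 10.5, 296.2]
orientation: [-0.195, 3.123, 0.001]
ft_force: [-0.7, 0.1, -0.4]
width: 87.6
```

Run:
```python
from h import *
plan(648,3,24,97.4)
```

```text
t 16.22 grasp [648.9  10.7 133.2] jaw 97.2 w 87.6 q6 -1.7 F [-0.7  0.1 -0.4] tilt 0.74
 full [-0.   0.7 -0.2] twist -0.2 (-0.0 rows) -> q6 -1.72; shift in tool axes after twist [  1.2  -7.5 109.2]  before [  1.2  -7.5 109.2]
 full  twist 179.8 (25.7 rows) -> q6 1.43; shift in tool axes after twist [ -1.2   7.5 109.2]  before [  1.2  -7.5 109.2]
```

>>> send_rows([
  {"offset": [0,-0.006,0.02],"twist": [0,0.7,-0.2]},
  {"offset": [0,0,0.03],"twist": [0,0,0]},
  {"offset": [0,0,0.02],"twist": [0,0,0]},
  {"offset": [0,0,0.005],"twist": [0,0,0]},
  {"offset": [0,0,0],"twist": [0,0,0]},
])

```text
t: 16.63
ee_pos: [645.7, 8.2, 216.9]
orientation: [0.204, -3.13, -0.002]
ft_force: [0.0, -0.8, 0.3]
width: 87.9
```

Run:
```python
from h import *
plan(648,3,24,97.4)
```

```text
t 16.63 grasp [644.9   8.3  53.9] jaw 97.4 w 87.9 q6 -1.71 F [ 0.  -0.8  0.3] tilt 0.28
 full [ 0.1 -0.3  0. ] twist 0.0 (0.0 rows) -> q6 -1.71; shift in tool axes after twist [-1.7 -5.5 29.9]  before [-1.7 -5.5 29.9]
 full  twist 180.0 (25.7 rows) -> q6 1.43; shift in tool axes after twist [ 1.7  5.5 29.9]  before [-1.7 -5.5 29.9]
```

>>> send_rows([
  {"offset": [-0.001,-0.005,0.004],"twist": [0,0,0]},
  {"offset": [0,0,0.012],"twist": [0,0,0]},
  {"offset": [0,0,0.009],"twist": [0,0,0]},
  {"offset": [0,0,0.003],"twist": [0,0,0]},
  {"offset": [0,0,0],"twist": [0,0,0]},
])

```text
t: 17.05
ee_pos: [648.9, 4.7, 191.4]
orientation: [-0.206, 3.133, 0.002]
ft_force: [0.1, 0.6, 0.5]
width: 88.3
```

Run:
```python
from h import *
plan(648,3,24,97.4)
```

```text
t 17.05 grasp [649.2   4.9  28.4] jaw 97.5 w 88.3 q6 -1.72 F [0.1 0.6 0.5] tilt 0.12
 full [0.1 0.1 0.1] twist 0.1 (0.0 rows) -> q6 -1.72; shift in tool axes after twist [ 1.2 -1.6  4.4]  before [ 1.2 -1.6  4.4]
 full  twist 180.1 (25.7 rows) -> q6 1.43; shift in tool axes after twist [-1.2  1.6  4.4]  before [ 1.2 -1.6  4.4]
```

>>> send_rows([
  {"offset": [0.001,-0.001,0.003],"twist": [0,0,0]},
  {"offset": [0,0,0.001],"twist": [0,0,0]},
  {"offset": [0,0,0],"twist": [0,0,0]},
  {"offset": [0,0,0],"twist": [0,0,0]},
  {"offset": [0,0,0],"twist": [0,0,0]},
])

```text
t: 17.47
ee_pos: [648.6, 3.3, 188.1]
orientation: [-0.206, 3.131, 0.001]
ft_force: [-0.1, 0.5, -0.1]
width: 88.1
```

>>> send_rows([
  {"offset": [0,0,0],"twist": [0,0,0]},
  {"offset": [0,0,0],"twist": [0,0,0]},
  {"offset": [0,0,0],"twist": [0,0,0]},
  {"offset": [0,0,0],"twist": [0,0,0]},
  {"offset": [0,0,0],"twist": [0,0,0]},
], gripper=0.03)

```text
t: 17.88
ee_pos: [648.8, 3.3, 188.9]
orientation: [-0.206, 3.13, 0.001]
ft_force: [-0.3, 0.7, 0.1]
width: 57.7
```

>>> send_rows([
  {"offset": [0,0,0],"twist": [0,0,0]},
  {"offset": [0,0,0],"twist": [0,0,0]},
  {"offset": [0,0,0],"twist": [0,0,0]},
  {"offset": [0,0,0],"twist": [0,0,0]},
  {"offset": [0,0,0],"twist": [0,0,0]},
])

```text
t: 18.3
ee_pos: [648.9, 3.3, 188.9]
orientation: [-0.206, 3.13, 0.001]
ft_force: [-0.7, 0.4, -0.6]
width: 45.7
```

Run:
```python
from h import *
plan(456.5,376.5,170,70)
```

```text
t 18.3 grasp [649.6   3.5  25.9] jaw 97.5 w 45.7 q6 -1.72 F [-0.7  0.4 -0.6] tilt 0.28
 full [ 0.1  0.3 27.5] twist 27.5 (3.9 rows) -> q6 -0.55; shift in tool axes after twist [ 307.8  285.3 -144.6]  before [ 141.2  395.2 -144.6]
```

>>> send_rows([
  {"offset": [0,0,-0.025],"twist": [0,0,0]},
  {"offset": [0,0,-0.035],"twist": [0,0,6.9]},
  {"offset": [0,0,-0.04],"twist": [0,0,6.9]},
  {"offset": [0,0,-0.04],"twist": [0,0,6.9]},
  {"offset": [0,0,-0.01],"twist": [0,0,6.8]},
])

```text
t: 18.72
ee_pos: [646.2, 3.2, 337.5]
orientation: [-0.568, -3.079, 0.001]
ft_force: [2.2, 0.1, -1.4]
width: 46.0
```

>>> send_rows([
  {"offset": [0.015,0.014,0],"twist": [0,0,0]},
  {"offset": [0.027,0.025,0],"twist": [0,0,0]},
  {"offset": [0.027,0.025,0],"twist": [0,0,0]},
  {"offset": [0.027,0.025,0],"twist": [0,0,0]},
  {"offset": [0.027,0.025,0],"twist": [0,0,0]},
])

```text
t: 19.13
ee_pos: [574.7, 152.5, 344.5]
orientation: [0.597, 3.081, 0.002]
ft_force: [0.8, 0.1, -1.4]
width: 45.7
```

>>> send_rows([
  {"offset": [0.027,0.025,0],"twist": [0,0,0]},
  {"offset": [0.027,0.025,0],"twist": [0,0,0]},
  {"offset": [0.027,0.025,0],"twist": [0,0,0]},
  {"offset": [0.027,0.025,0],"twist": [0,0,0]},
  {"offset": [0.016,0.014,0],"twist": [0,0,0]},
])

```text
t: 19.55
ee_pos: [495.9, 312.5, 344.1]
orientation: [0.598, 3.082, 0.002]
ft_force: [0.1, -0.5, -1.3]
width: 45.9
```

Run:
```python
from h import *
plan(456.5,376.5,160,70)
```

```text
t 19.55 grasp [496.3 312.7 181.1] jaw 68.0 w 45.9 q6 -0.65 F [ 0.1 -0.5 -1.3] tilt 0.15
 full [ 0.1  0.1 -2. ] twist -2.0 (-0.3 rows) -> q6 -0.55; shift in tool axes after twist [58.9 46.6 21.1]  before [60.5 44.5 21.1]
```

>>> send_rows([
  {"offset": [0.025,0.019,0.005],"twist": [0,0,-2]},
  {"offset": [0.02,0.016,0.01],"twist": [0,0,0]},
  {"offset": [0.01,0.008,0.005],"twist": [0,0,0]},
  {"offset": [0,0,0],"twist": [0,0,0]},
  {"offset": [0,0,0],"twist": [0,0,0]},
])

```text
t: 19.97
ee_pos: [454.2, 379.5, 323.2]
orientation: [0.53, 3.095, 0.003]
ft_force: [0.7, 0.8, -1.3]
width: 46.3
```

Run:
```python
from h import *
plan(456.5,376.5,134.7,70)
```

```text
t 19.97 grasp [454.5 379.7 160.2] jaw 70.6 w 46.3 q6 -0.56 F [ 0.7  0.8 -1.3] tilt 0.13
 full [0.1 0.1 0.6] twist 0.6 (0.1 rows) -> q6 -0.55; shift in tool axes after twist [-3.2 -2.1 25.5]  before [-3.2 -2.1 25.5]
```

>>> send_rows([
  {"offset": [-0.002,-0.001,0.006],"twist": [0,0,0.6]},
  {"offset": [0,0,0.008],"twist": [0,0,0]},
  {"offset": [0,0,0.006],"twist": [0,0,0]},
  {"offset": [0,0,0.001],"twist": [0,0,0]},
  {"offset": [0,0,0],"twist": [0,0,0]},
])

```text
t: 20.38
ee_pos: [458.2, 374.2, 300.4]
orientation: [0.555, 3.09, 0.002]
ft_force: [0.6, -0.0, -0.9]
width: 45.9
```

Run:
```python
from h import *
plan(456.5,376.5,134.7,70)
```

```text
t 20.38 grasp [458.6 374.3 137.4] jaw 69.6 w 45.9 q6 -0.55 F [ 0.6 -0.  -0.9] tilt 0.13
 full [ 0.1  0.1 -0.4] twist -0.4 (-0.1 rows) -> q6 -0.55; shift in tool axes after twist [2.4 1.6 2.7]  before [2.4 1.5 2.7]
```

>>> send_rows([
  {"offset": [0.002,0.001,0.001],"twist": [0,0,-0.4]},
  {"offset": [0,0,0.001],"twist": [0,0,0]},
  {"offset": [0,0,0.0005],"twist": [0,0,0]},
  {"offset": [0,0,0],"twist": [0,0,0]},
  {"offset": [0,0,0],"twist": [0,0,0]},
])

```text
t: 20.8
ee_pos: [457.6, 374.9, 297.8]
orientation: [0.546, 3.092, 0.002]
ft_force: [-1.0, 0.2, -1.2]
width: 45.8
```

Run:
```python
from h import *
plan(456.5,376.5,134.7,70)
```

```text
t 20.8 grasp [458.  375.  134.8] jaw 70.0 w 45.8 q6 -0.55 F [-1.   0.2 -1.2] tilt 0.14
 full [ 0.1  0.1 -0. ] twist -0.0 (-0.0 rows) -> q6 -0.55; shift in tool axes after twist [1.6 1.2 0.1]  before [1.6 1.2 0.1]
```

>>> send_rows([
  {"offset": [0,0,0.0005],"twist": [0,0,0]},
  {"offset": [0,0,0],"twist": [0,0,0]},
  {"offset": [0,0,0],"twist": [0,0,0]},
  {"offset": [0,0,0],"twist": [0,0,0]},
  {"offset": [0,0,0],"twist": [0,0,0]},
], gripper=0.0878)

```text
t: 21.22
ee_pos: [457.9, 375.5, 298.6]
orientation: [0.545, 3.09, 0.005]
ft_force: [-0.2, 0.9, -0.2]
width: 75.4
```

>>> send_rows([
  {"offset": [0,0,-0.01],"twist": [0,0,0]},
  {"offset": [0,0,-0.03],"twist": [0,0,0]},
  {"offset": [0,0,-0.03],"twist": [0,0,0]},
  {"offset": [0,0,0],"twist": [0,0,0]},
  {"offset": [-0.014,-0.016,0],"twist": [0,0,0]},
])

```text
t: 21.63
ee_pos: [464.5, 357.2, 373.0]
orientation: [0.542, 3.092, 0.005]
ft_force: [0.1, -0.9, -0.6]
width: 87.9
```

>>> send_rows([
  {"offset": [-0.024,-0.03,0],"twist": [0,0,0]},
  {"offset": [-0.024,-0.03,0],"twist": [0,0,0]},
  {"offset": [-0.024,-0.03,0],"twist": [0,0,0]},
  {"offset": [-0.024,-0.03,0],"twist": [0,0,0]},
  {"offset": [-0.024,-0.03,0],"twist": [0,0,0]},
])

```text
t: 22.05
ee_pos: [527.7, 173.5, 377.2]
orientation: [0.525, 3.088, 0.014]
ft_force: [0.5, 1.1, 1.5]
width: 87.2
```

>>> send_rows([
  {"offset": [-0.024,-0.03,0],"twist": [0,0,0]},
  {"offset": [-0.024,-0.03,0],"twist": [0,0,0]},
  {"offset": [-0.024,-0.03,0],"twist": [0,0,0]},
  {"offset": [-0.024,-0.03,0],"twist": [0,0,0]},
  {"offset": [-0.024,-0.03,0],"twist": [0,0,0]},
])

```text
t: 22.47
ee_pos: [592.6, -17.2, 379.3]
orientation: [0.523, 3.085, 0.016]
ft_force: [0.6, 0.7, -0.2]
width: 87.8
```

>>> send_rows([
  {"offset": [-0.024,-0.03,0],"twist": [0,0,0]},
  {"offset": [-0.024,-0.03,0],"twist": [0,0,0]},
  {"offset": [-0.024,-0.03,0],"twist": [0,0,0]},
  {"offset": [-0.014,-0.016,0],"twist": [0,0,0]},
  {"offset": [0,0,0],"twist": [0,0,0]},
])

```text
t: 22.88
ee_pos: [640.9, -159.7, 381.3]
orientation: [0.532, 3.079, 0.013]
ft_force: [0.3, -0.3, 0.5]
width: 87.7
```

Run:
```python
from h import *
plan(653,-199,90,70)
blob("wrist",653,-199,42,rad=60,save="pics/w3.png"); blob("top",458,376,138,rad=70)
```

```text
t 22.88 grasp [ 644.  -158.8  218.3] jaw 70.4 w 87.7 q6 -1.5 F [ 0.3 -0.3  0.5] tilt 1.1
 full [0.7 0.9 0.4] twist 0.4 (0.1 rows) -> q6 -1.54; shift in tool axes after twist [-22.8 -34.3 128.2]  before [-22.6 -34.4 128.2]
 full  twist 180.4 (25.8 rows) -> q6 1.60; shift in tool axes after twist [ 22.8  34.3 128.2]  before [-22.6 -34.4 128.2]
wrist blob 2411 mean [ 654.2 -200.4   42.6] rect 655.5 -201.3 size 67 65 ang -19.9
top blob 405 mean [455.3 376.7 138. ] rect 455.0 376.3 size 75 49 ang -18.7
```

View pics/w3.png

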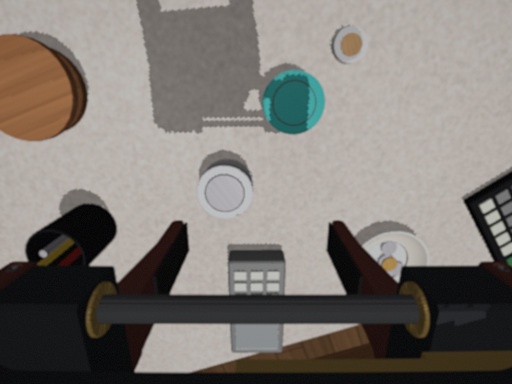

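Wrist view shows the metal tin at (225,190), turquoise at (293,100), and the black pencil cup at (75,230), which is close along the jaw axis. I'll turn the jaws about 60° to keep the gripper body clear of the cup.

>>> send_rows([
  {"offset": [0,0,0],"twist": [0.7,0.9,6]},
  {"offset": [0,0,0],"twist": [0,0,7]},
  {"offset": [0,0,0],"twist": [0,0,7]},
  {"offset": [0,0,0],"twist": [0,0,7]},
  {"offset": [0,0,0],"twist": [0,0,7]},
])

```text
t: 23.4
ee_pos: [637.2, -148.4, 380.9]
orientation: [-1.428, -2.788, -0.001]
ft_force: [-0.2, -0.8, -0.5]
width: 88.1
```

>>> send_rows([
  {"offset": [0,0,0],"twist": [0,0,7]},
  {"offset": [0,0,0],"twist": [0,0,7]},
  {"offset": [0,0,0],"twist": [0,0,7]},
  {"offset": [0,0,0],"twist": [0,0,5]},
  {"offset": [0,0,0],"twist": [0,0,0]},
])

```text
t: 23.82
ee_pos: [634.4, -137.3, 381.5]
orientation: [-2.033, -2.378, 0.003]
ft_force: [0.9, -0.6, -0.2]
width: 88.0
```

Run:
```python
from h import *
plan(654.5,-200,90,10)
blob("wrist",653,-199,42,rad=60); blob("wrist",650,-330,95,tol=25,rad=90)
```

```text
t 23.82 grasp [ 632.5 -136.1  218.5] jaw 9.0 w 88.0 q6 -0.39 F [ 0.9 -0.6 -0.2] tilt 0.76
 full [-0.6 -0.5 -1. ] twist -1.0 (-0.1 rows) -> q6 -0.49; shift in tool axes after twist [-66.4  10.2 127.8]  before [-66.2  11.4 127.8]
wrist blob 2189 mean [ 655.5 -199.4   42.4] rect 656.4 -200.8 size 67 66 ang -81.2
wrist blob 257 mean [ 637.1 -374.2   75.8] rect 637.3 -376.8 size 55 16 ang 28.8
```

>>> send_rows([
  {"offset": [-0.03,0.005,0.02],"twist": [-0.6,-0.5,-1]},
  {"offset": [-0.024,0.004,0.03],"twist": [0,0,0]},
  {"offset": [-0.009,0.001,0.04],"twist": [0,0,0]},
  {"offset": [0,0,0.03],"twist": [0,0,0]},
  {"offset": [0,0,0],"twist": [0,0,0]},
])

```text
t: 24.33
ee_pos: [657.7, -195.9, 262.3]
orientation: [1.98, 2.427, 0.008]
ft_force: [-1.6, 0.2, -0.7]
width: 87.6
```

Run:
```python
from h import *
plan(655,-200,27,10)
```

```text
t 24.33 grasp [ 659.4 -196.3   99.4] jaw 11.6 w 87.6 q6 -0.51 F [-1.6  0.2 -0.7] tilt 0.62
 full [0.6 0.2 1.6] twist 1.6 (0.2 rows) -> q6 -0.49; shift in tool axes after twist [-3.3 -4.1 72.3]  before [-3.2 -4.2 72.3]
```

>>> send_rows([
  {"offset": [-0.003,-0.004,0.008],"twist": [0.6,0.2,1.6]},
  {"offset": [0,0,0.02],"twist": [0,0,0]},
  {"offset": [0,0,0.01],"twist": [0,0,0]},
  {"offset": [0,0,0],"twist": [0,0,0]},
  {"offset": [0,0,0],"twist": [0,0,0]},
])

```text
t: 24.75
ee_pos: [654.9, -198.5, 227.0]
orientation: [2.016, 2.409, -0.002]
ft_force: [0.6, -0.2, 0.3]
width: 87.6
```

Run:
```python
from h import *
plan(655,-200,27,10)
```

```text
t 24.75 grasp [ 654.8 -198.7   64. ] jaw 10.1 w 87.6 q6 -0.49 F [ 0.6 -0.2  0.3] tilt 0.08
 full [-0.   0.1  0.1] twist 0.1 (0.0 rows) -> q6 -0.49; shift in tool axes after twist [-1.4 -0.2 37. ]  before [-1.4 -0.2 37. ]
```

>>> send_rows([
  {"offset": [-0.001,0,0.01],"twist": [0,0,0]},
  {"offset": [0,0,0.013],"twist": [0,0,0]},
  {"offset": [0,0,0.01],"twist": [0,0,0]},
  {"offset": [0,0,0.003],"twist": [0,0,0]},
  {"offset": [0,0,0],"twist": [0,0,0]},
])

```text
t: 25.17
ee_pos: [656.9, -199.6, 192.6]
orientation: [2.011, 2.405, 0.002]
ft_force: [0.3, 0.6, 0.6]
width: 87.8
```

Run:
```python
from h import *
plan(655,-200,27,10)
```

```text
t 25.17 grasp [ 657.8 -200.1   29.6] jaw 10.2 w 87.8 q6 -0.49 F [0.3 0.6 0.6] tilt 0.39
 full [0.3 0.2 0.2] twist 0.2 (0.0 rows) -> q6 -0.49; shift in tool axes after twist [-0.1 -1.9  2.6]  before [-0.1 -1.9  2.6]
```

>>> send_rows([
  {"offset": [0,-0.002,0.002],"twist": [0.3,0.2,0]},
  {"offset": [0,0,0],"twist": [0,0,0]},
  {"offset": [0,0,0],"twist": [0,0,0]},
  {"offset": [0,0,0],"twist": [0,0,0]},
  {"offset": [0,0,0],"twist": [0,0,0]},
], gripper=0.045)

```text
t: 25.58
ee_pos: [654.7, -200.0, 190.1]
orientation: [-2.015, -2.409, 0.001]
ft_force: [-0.6, 0.4, -1.6]
width: 65.6
```

>>> send_rows([
  {"offset": [0,0,0],"twist": [0,0,0]},
  {"offset": [0,0,0],"twist": [0,0,0]},
  {"offset": [0,0,0],"twist": [0,0,0]},
  {"offset": [0,0,0],"twist": [0,0,0]},
  {"offset": [0,0,0],"twist": [0,0,0]},
])

```text
t: 26.0
ee_pos: [654.5, -200.0, 190.3]
orientation: [-2.015, -2.409, 0.001]
ft_force: [0.3, -0.6, -1.5]
width: 65.4
```

Run:
```python
from h import *
plan(471,-362,110,10)
```

```text
t 26.0 grasp [ 654.3 -200.    27.3] jaw 10.2 w 65.4 q6 -0.49 F [ 0.3 -0.6 -1.5] tilt 0.07
 full [-0.1  0.   0.2] twist 0.2 (0.0 rows) -> q6 -0.85; shift in tool axes after twist [-127.7 -209.   -82.5]  before [-127.  -209.4  -82.5]
 full  twist 180.2 (25.7 rows) -> q6 2.30; shift in tool axes after twist [127.7 209.  -82.5]  before [-127.  -209.4  -82.5]
```

>>> send_rows([
  {"offset": [0,0,-0.02],"twist": [0,0,0]},
  {"offset": [0,0,-0.035],"twist": [0,0,0]},
  {"offset": [0,0,-0.035],"twist": [0,0,0]},
  {"offset": [0,0,-0.015],"twist": [0,0,0]},
  {"offset": [0,0,0],"twist": [0,0,0]},
])

```text
t: 26.42
ee_pos: [653.7, -199.6, 296.1]
orientation: [-2.011, -2.404, 0.006]
ft_force: [0.5, -0.2, -2.0]
width: 65.6
```

>>> send_rows([
  {"offset": [-0.01,-0.017,0],"twist": [0,0,0]},
  {"offset": [-0.018,-0.03,0],"twist": [0,0,0]},
  {"offset": [-0.018,-0.03,0],"twist": [0,0,0]},
  {"offset": [-0.018,-0.03,0],"twist": [0,0,0]},
  {"offset": [-0.018,-0.03,0],"twist": [0,0,0]},
])

```text
t: 26.83
ee_pos: [531.6, -303.9, 293.7]
orientation: [-2.0, -2.416, 0.002]
ft_force: [-0.1, -1.4, -2.5]
width: 65.4
```

Run:
```python
from h import *
plan(471,-362,110,10)
```

```text
t 26.83 grasp [ 530.8 -303.6  130.7] jaw 10.8 w 65.4 q6 -0.73 F [-0.1 -1.4 -2.5] tilt 0.3
 full [-0.2 -0.2  0.8] twist 0.8 (0.1 rows) -> q6 -0.85; shift in tool axes after twist [-46.7 -69.7  20.8]  before [-45.8 -70.3  20.8]
 full  twist 180.8 (25.8 rows) -> q6 2.29; shift in tool axes after twist [46.7 69.7 20.8]  before [-45.8 -70.3  20.8]
```

>>> send_rows([
  {"offset": [-0.018,-0.028,0],"twist": [-0.2,-0.2,0.8]},
  {"offset": [-0.016,-0.025,0.01],"twist": [0,0,0]},
  {"offset": [-0.009,-0.013,0.01],"twist": [0,0,0]},
  {"offset": [0,0,0.005],"twist": [0,0,0]},
  {"offset": [0,0,0],"twist": [0,0,0]},
])

```text
t: 27.25
ee_pos: [460.8, -363.7, 261.8]
orientation: [-2.023, -2.39, 0.005]
ft_force: [0.1, -0.2, -1.2]
width: 65.8
```

Run:
```python
from h import *
plan(471,-362,68,10)
```

```text
t 27.25 grasp [ 459.2 -363.    98.8] jaw 9.5 w 65.8 q6 -0.85 F [ 0.1 -0.2 -1.2] tilt 0.62
 full [-0.5 -0.3 -0.5] twist -0.5 (-0.1 rows) -> q6 -0.85; shift in tool axes after twist [-0.3 10.6 30.7]  before [-0.2 10.6 30.7]
 full  twist 179.5 (25.6 rows) -> q6 2.30; shift in tool axes after twist [  0.3 -10.6  30.7]  before [-0.2 10.6 30.7]
```

>>> send_rows([
  {"offset": [0,0.008,0.006],"twist": [-0.5,-0.3,-0.5]},
  {"offset": [0,0,0.008],"twist": [0,0,0]},
  {"offset": [0,0,0.007],"twist": [0,0,0]},
  {"offset": [0,0,0.002],"twist": [0,0,0]},
  {"offset": [0,0,0],"twist": [0,0,0]},
])

```text
t: 27.67
ee_pos: [471.4, -359.6, 234.7]
orientation: [-2.013, -2.41, -0.002]
ft_force: [0.3, 1.1, -1.6]
width: 65.8
```

Run:
```python
from h import *
plan(471,-362,68,10)
```

```text
t 27.67 grasp [ 471.3 -359.3   71.7] jaw 10.3 w 65.8 q6 -0.85 F [ 0.3  1.1 -1.6] tilt 0.11
 full [-0.  -0.1  0.3] twist 0.3 (0.0 rows) -> q6 -0.85; shift in tool axes after twist [-2.3 -0.8  3.7]  before [-2.3 -0.8  3.7]
 full  twist 180.3 (25.8 rows) -> q6 2.29; shift in tool axes after twist [2.3 0.8 3.7]  before [-2.3 -0.8  3.7]
```

>>> send_rows([
  {"offset": [-0.002,-0.001,0.0015],"twist": [0,0,0.3]},
  {"offset": [0,0,0.0015],"twist": [0,0,0]},
  {"offset": [0,0,0.001],"twist": [0,0,0]},
  {"offset": [0,0,0],"twist": [0,0,0]},
  {"offset": [0,0,0],"twist": [0,0,0]},
])

```text
t: 28.08
ee_pos: [472.2, -360.8, 230.6]
orientation: [-2.017, -2.407, -0.002]
ft_force: [-0.7, -0.4, -2.4]
width: 65.8
```

Run:
```python
from h import *
plan(471,-362,68,10)
```

```text
t 28.08 grasp [ 472.2 -360.6   67.6] jaw 10.1 w 65.8 q6 -0.85 F [-0.7 -0.4 -2.4] tilt 0.08
 full [ 0.  -0.1  0.1] twist 0.1 (0.0 rows) -> q6 -0.85; shift in tool axes after twist [-0.9 -1.4 -0.4]  before [-0.9 -1.4 -0.4]
 full  twist 180.1 (25.7 rows) -> q6 2.29; shift in tool axes after twist [ 0.9  1.4 -0.4]  before [-0.9 -1.4 -0.4]
```

>>> send_rows([
  {"offset": [-0.001,-0.001,0],"twist": [0,0,0]},
  {"offset": [0,0,0],"twist": [0,0,0]},
  {"offset": [0,0,0],"twist": [0,0,0]},
  {"offset": [0,0,0],"twist": [0,0,0]},
  {"offset": [0,0,0],"twist": [0,0,0]},
], gripper=0.0878)

```text
t: 28.5
ee_pos: [471.7, -362.8, 232.2]
orientation: [2.017, 2.406, 0.002]
ft_force: [0.8, -0.2, 0.2]
width: 87.4
```

>>> send_rows([
  {"offset": [0,0,0],"twist": [0,0,0]},
  {"offset": [0,0,-0.01],"twist": [0,0,0]},
  {"offset": [0,0,-0.03],"twist": [0,0,0]},
  {"offset": [0,0,-0.03],"twist": [0,0,-6]},
  {"offset": [0,0,-0.02],"twist": [0,0,-7]},
])

```text
t: 28.92
ee_pos: [470.0, -361.8, 321.8]
orientation: [-1.723, -2.617, -0.003]
ft_force: [0.8, 0.2, -0.3]
width: 87.7
```

>>> send_rows([
  {"offset": [0,0,-0.01],"twist": [0,0,-7]},
  {"offset": [0,0,0],"twist": [0,0,-7]},
  {"offset": [0,0,0],"twist": [0,0,-7]},
  {"offset": [0.015,0.013,0],"twist": [0,0,0]},
  {"offset": [0.026,0.024,0],"twist": [0,0,0]},
])

```text
t: 29.33
ee_pos: [469.1, -311.1, 344.0]
orientation: [1.197, 2.894, -0.004]
ft_force: [-0.1, 0.4, -0.3]
width: 87.7
```

>>> send_rows([
  {"offset": [0.026,0.024,0],"twist": [0,0,0]},
  {"offset": [0.026,0.024,0],"twist": [0,0,0]},
  {"offset": [0.026,0.024,0],"twist": [0,0,0]},
  {"offset": [0.026,0.024,0],"twist": [0,0,0]},
  {"offset": [0.026,0.024,0],"twist": [0,0,0]},
])

```text
t: 29.75
ee_pos: [460.5, -129.0, 347.0]
orientation: [1.202, 2.885, -0.004]
ft_force: [0.3, 0.7, -0.4]
width: 88.1
```

>>> send_rows([
  {"offset": [0.026,0.024,0],"twist": [0,0,0]},
  {"offset": [0.026,0.024,0],"twist": [0,0,0]},
  {"offset": [0.026,0.024,0],"twist": [0,0,0]},
  {"offset": [0.026,0.024,0],"twist": [0,0,0]},
  {"offset": [0.014,0.013,0],"twist": [0,0,0]},
])

```text
t: 30.17
ee_pos: [452.5, 40.8, 349.8]
orientation: [1.2, 2.881, -0.001]
ft_force: [0.8, -0.9, -0.3]
width: 87.8
```

Run:
```python
from h import *
plan(448,101,120,45)
blob("wrist",448,101,68,rad=50,save="pics/w4.png"); blob("top",471,-362,82,rad=60); blob("top",455,376,138,rad=70,save="pics/t4.png")
```

```text
t 30.17 grasp [455.6  39.4 186.9] jaw 44.8 w 87.8 q6 -0.71 F [ 0.8 -0.9 -0.3] tilt 1.19
 full [ 0.4  1.1 -0.2] twist -0.2 (-0.0 rows) -> q6 -0.58; shift in tool axes after twist [47.1 38.9 66.2]  before [47.2 38.7 66.2]
wrist blob 2101 mean [450.4 101.4  68.7] rect 451.0 101.1 size 47 47 ang -14.4
top blob 417 mean [ 469.6 -359.8   81.6] rect 469.9 -360.2 size 67 67 ang 86.5
top blob 423 mean [454.8 376.9 138.1] rect 455.3 376.6 size 75 48 ang -18.6
```

View pics/w4.png

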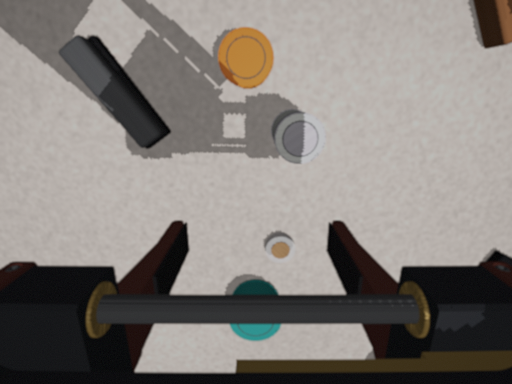

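The wrist picture shows the metal tin at (298,135), with the orange one at (246,57), clear of the fingers. The wide tin sits about 2 mm off the pedestal centre.

>>> send_rows([
  {"offset": [0.022,0.018,0],"twist": [0.4,1.1,-0.2]},
  {"offset": [0.016,0.014,0],"twist": [0,0,0]},
  {"offset": [0.006,0.005,0.01],"twist": [0,0,0]},
  {"offset": [0,0,0.02],"twist": [0,0,0]},
  {"offset": [0,0,0.01],"twist": [0,0,0]},
])

```text
t: 30.73
ee_pos: [450.1, 94.5, 311.4]
orientation: [1.201, 2.894, 0.005]
ft_force: [-1.4, -1.1, 0.6]
width: 87.6
```

Run:
```python
from h import *
plan(449.5,101,46,45)
```

```text
t 30.73 grasp [451.5  94.5 148.4] jaw 44.9 w 87.6 q6 -0.6 F [-1.4 -1.1  0.6] tilt 0.51
 full [ 0.4  0.4 -0.1] twist -0.1 (-0.0 rows) -> q6 -0.59; shift in tool axes after twist [  5.6   3.5 102.4]  before [  5.6   3.5 102.4]
```

>>> send_rows([
  {"offset": [0.005,0.003,0.01],"twist": [0.4,0.4,-0.1]},
  {"offset": [0,0,0.025],"twist": [0,0,0]},
  {"offset": [0,0,0.015],"twist": [0,0,0]},
  {"offset": [0,0,0.005],"twist": [0,0,0]},
  {"offset": [0,0,0],"twist": [0,0,0]},
])

```text
t: 31.15
ee_pos: [448.4, 96.6, 250.5]
orientation: [-1.205, -2.896, 0.006]
ft_force: [0.1, -1.0, 0.4]
width: 87.9
```

Run:
```python
from h import *
plan(449.5,101,46,45)
```

```text
t 31.15 grasp [447.4  96.4  87.5] jaw 44.8 w 87.9 q6 -0.6 F [ 0.1 -1.   0.4] tilt 0.35
 full [-0.3 -0.2 -0.2] twist -0.2 (-0.0 rows) -> q6 -0.59; shift in tool axes after twist [ 2.2  4.1 41.5]  before [ 2.2  4.1 41.5]
```

>>> send_rows([
  {"offset": [0.002,0.004,0.005],"twist": [-0.3,-0.2,0]},
  {"offset": [0,0,0.015],"twist": [0,0,0]},
  {"offset": [0,0,0.013],"twist": [0,0,0]},
  {"offset": [0,0,0.005],"twist": [0,0,0]},
  {"offset": [0,0,0],"twist": [0,0,0]},
])

```text
t: 31.57
ee_pos: [452.0, 100.7, 212.8]
orientation: [1.209, 2.894, 0.005]
ft_force: [1.0, 0.4, -0.5]
width: 87.9
```

Run:
```python
from h import *
plan(449.5,101,46,45)
```

```text
t 31.57 grasp [452.9 100.8  49.8] jaw 44.7 w 87.9 q6 -0.59 F [ 1.   0.4 -0.5] tilt 0.34
 full [ 0.3  0.2 -0.3] twist -0.3 (-0.0 rows) -> q6 -0.59; shift in tool axes after twist [ 2.  -1.5  3.8]  before [ 2.  -1.5  3.8]
```

>>> send_rows([
  {"offset": [0.002,-0.001,0.003],"twist": [0.3,0.2,0]},
  {"offset": [0,0,0.001],"twist": [0,0,0]},
  {"offset": [0,0,0],"twist": [0,0,0]},
  {"offset": [0,0,0],"twist": [0,0,0]},
  {"offset": [0,0,0],"twist": [0,0,0]},
])

```text
t: 31.98
ee_pos: [450.7, 101.8, 210.8]
orientation: [1.21, 2.897, 0.002]
ft_force: [-0.0, 0.1, -0.9]
width: 88.0
```

>>> send_rows([
  {"offset": [0,0,0],"twist": [0,0,0]},
  {"offset": [0,0,0],"twist": [0,0,0]},
  {"offset": [0,0,0],"twist": [0,0,0]},
  {"offset": [0,0,0],"twist": [0,0,0]},
  {"offset": [0,0,0],"twist": [0,0,0]},
], gripper=0.03)

```text
t: 32.4
ee_pos: [451.1, 101.9, 211.8]
orientation: [1.209, 2.895, 0.004]
ft_force: [-0.7, 0.8, -0.4]
width: 57.8
```

>>> send_rows([
  {"offset": [0,0,0],"twist": [0,0,0]},
  {"offset": [0,0,0],"twist": [0,0,0]},
  {"offset": [0,0,0],"twist": [0,0,0]},
  {"offset": [0,0,0],"twist": [0,0,0]},
  {"offset": [0,0,0],"twist": [0,0,0]},
])

```text
t: 32.82
ee_pos: [451.0, 101.8, 211.8]
orientation: [1.21, 2.895, 0.004]
ft_force: [0.7, -1.0, 0.2]
width: 45.7
```

Run:
```python
from h import *
plan(470,-360.5,160,45)
```

```text
t 32.82 grasp [451.7 101.9  48.8] jaw 44.7 w 45.7 q6 -0.58 F [ 0.7 -1.   0.2] tilt 0.25
 full [ 0.2  0.1 -0.3] twist -0.3 (-0.0 rows) -> q6 -1.47; shift in tool axes after twist [-340.6 -313.1 -111.5]  before [-342.5 -311.  -111.5]
 full  twist 179.7 (25.7 rows) -> q6 1.68; shift in tool axes after twist [ 340.6  313.1 -111.5]  before [-342.5 -311.  -111.5]
```

>>> send_rows([
  {"offset": [0,0,-0.02],"twist": [0,0,0]},
  {"offset": [0,0,-0.035],"twist": [0,0,0]},
  {"offset": [0,0,-0.035],"twist": [0,0,0]},
  {"offset": [0,0,-0.035],"twist": [0,0,0]},
  {"offset": [0,0,-0.01],"twist": [0,0,0]},
])

```text
t: 33.23
ee_pos: [449.1, 101.4, 347.7]
orientation: [-1.209, -2.893, 0.007]
ft_force: [1.3, -0.3, -0.1]
width: 45.9
```

>>> send_rows([
  {"offset": [-0.013,-0.012,0],"twist": [0,0,0]},
  {"offset": [-0.024,-0.022,0],"twist": [0,0,0]},
  {"offset": [-0.026,-0.024,0],"twist": [0,0,0]},
  {"offset": [-0.026,-0.024,0],"twist": [0,0,0]},
  {"offset": [-0.026,-0.024,0],"twist": [0,0,0]},
])

```text
t: 33.65
ee_pos: [455.7, -54.9, 353.2]
orientation: [1.194, 2.902, 0.004]
ft_force: [0.4, 0.3, -1.2]
width: 45.6
```

>>> send_rows([
  {"offset": [-0.026,-0.024,0],"twist": [0,0,0]},
  {"offset": [-0.026,-0.024,0],"twist": [0,0,0]},
  {"offset": [-0.026,-0.024,0],"twist": [0,0,0]},
  {"offset": [-0.026,-0.024,0],"twist": [0,0,0]},
  {"offset": [-0.026,-0.024,0],"twist": [0,0,0]},
])

```text
t: 34.07
ee_pos: [461.4, -240.0, 352.7]
orientation: [1.194, 2.903, 0.004]
ft_force: [0.4, 0.2, 0.1]
width: 45.7
```

Run:
```python
from h import *
plan(470,-360.5,160,45)
```

```text
t 34.07 grasp [ 462.  -239.8  189.8] jaw 45.3 w 45.7 q6 -1.3 F [0.4 0.2 0.1] tilt 0.23
 full [0.2 0.1 0.3] twist 0.3 (0.0 rows) -> q6 -1.47; shift in tool axes after twist [-91.2 -79.2  29.6]  before [-90.8 -79.6  29.6]
 full  twist 180.3 (25.8 rows) -> q6 1.68; shift in tool axes after twist [91.2 79.2 29.6]  before [-90.8 -79.6  29.6]
```

>>> send_rows([
  {"offset": [-0.026,-0.023,0],"twist": [0.2,0.1,0.3]},
  {"offset": [-0.026,-0.023,0],"twist": [0,0,0]},
  {"offset": [-0.019,-0.017,0.005],"twist": [0,0,0]},
  {"offset": [-0.01,-0.008,0.01],"twist": [0,0,0]},
  {"offset": [0,0,0],"twist": [0,0,0]},
])

```text
t: 34.48
ee_pos: [466.7, -359.8, 336.6]
orientation: [1.212, 2.897, -0.002]
ft_force: [0.1, 0.4, -0.5]
width: 45.9
```

Run:
```python
from h import *
plan(470,-360.5,132,45)
```

```text
t 34.48 grasp [ 466.9 -360.1  173.6] jaw 44.6 w 45.9 q6 -1.45 F [ 0.1  0.4 -0.5] tilt 0.13
 full [-0.   0.1 -0.4] twist -0.4 (-0.1 rows) -> q6 -1.46; shift in tool axes after twist [-2.7  1.8 41.6]  before [-2.7  1.8 41.6]
 full  twist 179.6 (25.7 rows) -> q6 1.68; shift in tool axes after twist [ 2.7 -1.8 41.6]  before [-2.7  1.8 41.6]
```

>>> send_rows([
  {"offset": [-0.002,0.001,0.01],"twist": [0,0.1,-0.4]},
  {"offset": [0,0,0.012],"twist": [0,0,0]},
  {"offset": [0,0,0.009],"twist": [0,0,0]},
  {"offset": [0,0,0.003],"twist": [0,0,0]},
  {"offset": [0,0,0],"twist": [0,0,0]},
])

```text
t: 34.9
ee_pos: [468.3, -357.4, 298.2]
orientation: [-1.198, -2.9, -0.002]
ft_force: [-0.4, -0.3, -0.8]
width: 45.6
```

Run:
```python
from h import *
plan(470,-360.5,131.5,45)
```

```text
t 34.9 grasp [ 467.8 -357.   135.2] jaw 45.1 w 45.6 q6 -1.46 F [-0.4 -0.3 -0.8] tilt 0.24
 full [-0.  -0.2  0.1] twist 0.1 (0.0 rows) -> q6 -1.46; shift in tool axes after twist [-3.4 -1.   3.7]  before [-3.4 -1.   3.7]
 full  twist 180.1 (25.7 rows) -> q6 1.68; shift in tool axes after twist [3.4 1.  3.7]  before [-3.4 -1.   3.7]
```

>>> send_rows([
  {"offset": [-0.003,-0.001,0.001],"twist": [0,-0.2,0]},
  {"offset": [0,0,0.0015],"twist": [0,0,0]},
  {"offset": [0,0,0.001],"twist": [0,0,0]},
  {"offset": [0,0,0],"twist": [0,0,0]},
  {"offset": [0,0,0],"twist": [0,0,0]},
])

```text
t: 35.32
ee_pos: [470.6, -358.5, 294.8]
orientation: [-1.195, -2.905, 0.0]
ft_force: [-0.3, -0.0, -0.7]
width: 45.5
```

Run:
```python
from h import *
plan(470,-360.5,131.5,45)
```

```text
t 35.32 grasp [ 470.5 -358.5  131.8] jaw 45.3 w 45.5 q6 -1.46 F [-0.3 -0.  -0.7] tilt 0.03
 full [-0.  -0.   0.3] twist 0.3 (0.0 rows) -> q6 -1.46; shift in tool axes after twist [-1.  -1.8  0.3]  before [-1.  -1.8  0.3]
 full  twist 180.3 (25.8 rows) -> q6 1.68; shift in tool axes after twist [1.  1.8 0.3]  before [-1.  -1.8  0.3]
```

>>> send_rows([
  {"offset": [-0.001,-0.0015,0.0006],"twist": [0,0,0]},
  {"offset": [0,0,0],"twist": [0,0,0]},
  {"offset": [0,0,0],"twist": [0,0,0]},
  {"offset": [0,0,0],"twist": [0,0,0]},
  {"offset": [0,0,0],"twist": [0,0,0]},
])

```text
t: 35.73
ee_pos: [470.4, -360.9, 295.3]
orientation: [1.195, 2.904, -0.001]
ft_force: [0.2, 0.0, -1.2]
width: 45.9
```

>>> send_rows([
  {"offset": [0,0,0],"twist": [0,0,0]},
  {"offset": [0,0,0],"twist": [0,0,0]},
  {"offset": [0,0,0],"twist": [0,0,0]},
  {"offset": [0,0,0],"twist": [0,0,0]},
  {"offset": [0,0,0],"twist": [0,0,0]},
], gripper=0.0878)

```text
t: 36.15
ee_pos: [470.5, -361.1, 295.8]
orientation: [1.195, 2.903, -0.002]
ft_force: [0.1, 0.2, -0.3]
width: 75.7
```

>>> send_rows([
  {"offset": [0,0,-0.01],"twist": [0,0,0]},
  {"offset": [0,0,-0.03],"twist": [0,0,0]},
  {"offset": [0,0,-0.035],"twist": [0,0,0]},
  {"offset": [0,0,-0.03],"twist": [0,0,0]},
  {"offset": [0,0,0],"twist": [0,0,0]},
])

```text
t: 36.57
ee_pos: [470.0, -360.5, 405.0]
orientation: [-1.195, -2.902, -0.001]
ft_force: [1.3, -0.7, 0.5]
width: 87.8
```

>>> send_rows([
  {"offset": [0.015,0.013,0],"twist": [0,0,0]},
  {"offset": [0.026,0.024,0],"twist": [0,0,0]},
  {"offset": [0.026,0.024,0],"twist": [0,0,0]},
  {"offset": [0.026,0.024,0],"twist": [0,0,0]},
  {"offset": [0.026,0.024,0],"twist": [0,0,0]},
])

```text
t: 36.98
ee_pos: [462.5, -200.2, 410.2]
orientation: [1.205, 2.891, -0.005]
ft_force: [1.3, 0.3, 0.3]
width: 87.7
```

>>> send_rows([
  {"offset": [0.026,0.024,0],"twist": [0,0,0]},
  {"offset": [0.026,0.024,0],"twist": [0,0,0]},
  {"offset": [0.015,0.013,0],"twist": [0,0,0]},
  {"offset": [0,0,0],"twist": [0,0,0]},
  {"offset": [0,0,0],"twist": [0,0,0]},
])

```text
t: 37.4
ee_pos: [455.9, -100.3, 411.0]
orientation: [1.197, 2.893, -0.003]
ft_force: [-0.0, -0.3, -0.4]
width: 88.0
```

Run:
```python
from h import *
blob("top",471,-362,150,rad=60); blob("top",455,376,138,rad=70,save="pics/t5.png"); blob("top",646,421,120,rad=60)
blob("scene",471,-362,150,rad=60,save="pics/s5.png")
```

```text
top blob 212 mean [ 468.2 -359.2  149.6] rect 468.4 -358.0 size 47 43 ang 0.3
top blob 415 mean [454.9 376.2 138.3] rect 455.1 376.5 size 76 49 ang -20.4
top blob 263 mean [644.9 421.6 119.9] rect 646.0 421.4 size 55 51 ang -5.5
scene blob 224 mean [ 474.7 -361.4  150.6] rect 471.6 -360.5 size 48 46 ang -56.0
```

View pics/s5.png

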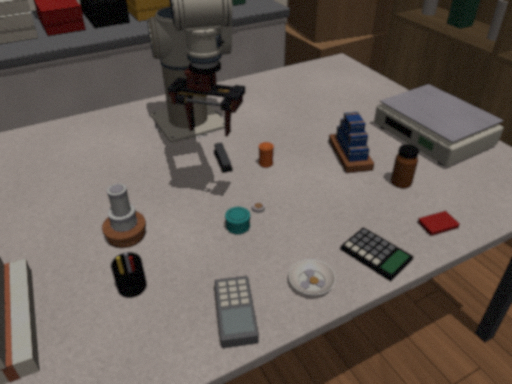

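Both stacks stand: cartons on the riser at (352,140) and tins on the pedestal at (122,215). The jar is untouched and the look-alikes are in place, so I'm handing in.

```bash
python3 -c "
from workcell import ctrl
print(ctrl.close_job())"
```

```text
the job is handed in; nothing more can be done
None
```

I stacked the three blue cartons on the riser, largest at the bottom and smallest on top. The wide metal tin stands on the pedestal with the narrow one on top. The job was handed in at about 37.5 s of the 144 s allowed; no verdict was reported.

- **Cartons:** the top camera measured each one after it was placed. Each is within about 3 mm of what is below it and within about 1.5° of the riser's direction. The top faces are at 72, 108 and 138 mm, as they should be.
- **Tins:** the wide tin measured about 2 mm from the pedestal centre, with its top at 82 mm. The narrow tin measured about 1–5 mm from the wide tin's centre, with its top at 150 mm.
- **Disagreement:** for the narrow tin, the top and scene cameras differed by about 3–6 mm. Both readings are inside the 12 mm tolerance.
- **Tea jar and look-alikes:** the jar measured within about 1.5 mm of where it started. In the last scene picture the turquoise and orange look-alikes were where they started, and the open gripper was well clear of both stacks.

I saw no failed check. I did not separately check how still the stacks were or their exact tilt. The last picture shows them upright and the heights match.

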